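# Pack the grooved die blocks into the bench tray

## Robot

A 6-joint arm with a two-finger parallel gripper is mounted at the origin on the work surface. World frame = base frame: x ahead of the robot, y to its left, z up, the work surface at z = 0. Lengths are in m, angles in degrees, forces in N, time in s.
With the tool pointing down it reaches from about 0.375 to 0.9 m from the base axis. Payload 3.1 kg.
Tool frame: the origin (TCP) lies midway between the tips of the shut fingers; the grasp point (between the pads) lies 19 mm behind it; z points along the fingers, y is the direction in which the jaws open and shut (so a half turn about z gives the same grasp; the last joint's range is limited). The gripper opens to 87 mm and grips with 3 to 60 N. Pads are 19 mm wide; open, the fingers measure 117 mm over their backs; the gripper's body (75 mm by 190 mm) begins 51 mm behind the grasp point.
Start: joints at [52.913, 30.224, 82.088, -0, 67.689, -10.227], TCP at [0.282, 0.558, 0.184] pointing down, gripper open.
Joint ranges: [-176.69, 176.69], [-43.24, 126.21], [12.49, 139.97], [-82, 262], [0, 151.66], [-163.58, 163.58]. Speed limits (degrees/s): [159.86, 159.86, 180, 180, 180, 180].

## Interface

Orientations are given as a 3x3 rotation matrix whose columns are the frame's x, y, z axes.
In Python, from rig import bot, capture, get_calibration gives the robot as it stands.
- The arm moves only by the tool play_rows, never from a script. Its arguments are lists of equal length, an entry for each row: "fingers": the closure in counts, from 0 (fully open) to 255 (shut); "linear": the shift along the tool's x, y, z in mm, a list of three; "rot": the turn, a rotation vector about the tool's x, y, z in degrees, a list of three. A call has 1 to 20 rows; each row is the pose to reach, as a shift and turn from the pose commanded when the call began, along the tool's axes at that moment; what a row does not reach only later rows make up. A row lasts 1/10 s, in which the tool goes at most 50 mm and 8.59 degrees, less where a joint would pass 70% of its speed; a pose out of reach is approached as far as the arm can. A call with a gripper value outside its range is refused whole. The fingers move at their own pace and stop on an object; the grip force is fixed at half the most. Time passes only in rows, so rows that repeat a pose let the fingers close. It gives the time, the measured TCP pose, the force and the opening at its end, in the units of the state.
- bot.read_state(): the state, without advancing time (a new reading comes with each control period).
- capture(name): name is "side" or "top"; returns the picture (480x640x3 uint8, red, green, blue); there is no depth.
- get_calibration(name): a dict with "vfov" (degrees; the focal length in pixels is half the picture's height over the tangent of half this angle, whatever the lens; pixels are square), "cx", "cy" (the principal point, pixels), "camera_from_world" (4x4, takes a point from world to camera coordinates). Camera axes: x right, y down, z forward; pixel columns grow to the right and rows downward; lengths in m; the calibration is good to about 2 mm. A picture is of the moment at which its call begins. get_calibration takes no time and is no camera call.
- bot.hand_in(): hands the job in, once; it reports no verdict.
The state is a dict: "time_s": time; "joint_positions": joint angles; "qvel": joint speeds; "tau": joint torques, N m; "position": TCP position; "tcp_rot": TCP orientation; "force": force on the tool from outside, world axes, zero at the start; "moment": the same for the moment, N m; "opening": opening from 0.0 (shut) to 1.0 (fully open).
Only numpy, scipy, OpenCV 4.12 (cv2) and the standard library are available. Lean on these libraries where they do the work, as an engineer would, in place of code of your own. Each camera call takes 0.05 s, during which the arm holds its last target.

## Task

Put the three rectangular grooved steel blocks away in the wooden tray, upright and side by side with their lengths across the tray, packed from the corner marked with brass (far left, seen from the robot): first push the longest right into that corner, one end against the long rim and one side against the short rim, then pack the middle one against its side, then the shortest against the middle one, each with one end pushed up to that same long rim. Leave the round die, the six-sided die and the big nut where they stand.

Things in the scene. Friction and masses are not known exactly. Their poses are not given: they have to be found in the camera images.
- tray: low wooden tray, fixed to the bench, 112 mm (its x) by 156 mm (its y) outside, 96 by 140 mm inside; floor 4 mm thick, rim 8 mm thick whose top is 12 mm above the bench (8 mm above the tray floor). The two long rims run along its y, the short ones along its x. Origin at the centre of its underside; z up. It is found to the left or the right of the loose things
- tray_corner (a point): the reference corner of the tray, the far left one as seen from the robot, marked by a thin brass angle on top of the rim (44 and 36 mm legs): the point at tray floor level where the inner faces of the long rim on the tray's +x side (away from the robot) and the short rim on its +y side meet; axes as the tray's, so the inside of the tray lies toward -x and -y
- block_long: loose rectangular plain steel block, 60 long x 28 wide x 45 mm high, standing on its underside, three grooves 7 mm wide and 5 mm deep cut across its top from side to side; origin at the centre of its underside, x along its 60 mm length, y along its width, z up; about 570 g, may differ by a quarter
- block_mid: loose rectangular plain steel block, 48 long x 28 wide x 45 mm high, standing on its underside, two grooves 7 mm wide and 5 mm deep cut across its top from side to side; origin at the centre of its underside, x along its 48 mm length, y along its width, z up; about 460 g, may differ by a quarter
- block_short: loose rectangular plain steel block, 36 long x 28 wide x 45 mm high, standing on its underside, one groove 7 mm wide and 5 mm deep cut across its top from side to side; origin at the centre of its underside, x along its 36 mm length, y along its width, z up; about 340 g, may differ by a quarter
- round_die: loose round steel die, 42 mm diameter, 45 mm high, with a dark round mark on top; origin at the centre of its underside. Does not belong in the tray
- hex_die: loose six-sided steel die, 42 mm across its flats, 45 mm high; origin at the centre of its underside. Does not belong in the tray
- nut: loose big dark six-sided nut with a hole, 46 mm across its flats, 26 mm high; origin at the centre of its underside. Does not belong in the tray
- plate: fixed dark flat steel plate, 110 x 150 x 20 mm high, a bystander on the other side from the tray; origin at the centre of its underside
Mind the look-alikes: they are no part of the job. What is shaped like the block_long but green is not meant.

How it is judged (in metres and radians):
On the way, in this order (a step that is already met when the one before it is completed fails the run):
1. the longest block stands in the brass-marked corner, against both rims (x of block_long in the frame of tray_corner between -0.037 and -0.026 m and y of block_long in the frame of tray_corner between -0.02 and -0.01 m and z of block_long in the frame of tray_corner below 0.004 m and angle between block_long's own z axis and vertical below 0.1 rad and angle between the x axis of block_long and the x axis of tray_corner, either way round below 0.14 rad), for 0.2 s.
2. the middle block stands against the side of the longest, its end at the long rim (x of block_mid in the frame of tray_corner between -0.031 and -0.02 m and y of block_mid in the frame of tray_corner between -0.057 and -0.038 m and z of block_mid in the frame of tray_corner below 0.004 m and angle between block_mid's own z axis and vertical below 0.1 rad and angle between the x axis of block_mid and the x axis of tray_corner, either way round below 0.14 rad and horizontal distance between block_mid and block_long below 0.037 m), for 0.2 s.
3. the shortest block stands against the side of the middle one, its end at the long rim (x of block_short in the frame of tray_corner between -0.025 and -0.014 m and y of block_short in the frame of tray_corner between -0.094 and -0.066 m and z of block_short in the frame of tray_corner below 0.004 m and angle between block_short's own z axis and vertical below 0.1 rad and angle between the x axis of block_short and the x axis of tray_corner, either way round below 0.14 rad and horizontal distance between block_short and block_mid below 0.037 m), for 0.2 s.
At the end, for the whole second after the job is handed in: Blocks upright on the tray floor, at rest, square within 8 deg, ordered long, middle, short from the marked corner: ends within 7 mm of the long rim, longest within 6 mm of the short rim, gaps under about 7 mm (centres within 37 mm). Round die, hex die and nut within 25 mm of their starts (all of step 1 and all of step 2 and all of step 3 and linear speed of each of block_long, block_mid, block_short below 0.02 m/s and distance of each of round_die, hex_die, nut from where it was at the start of the episode below 0.025 m); the robot touches nothing.
It fails at once if the round die was moved from its place (distance of round_die from where it was at the start of the episode above 0.025 m).
It fails at once if the six-sided die was moved from its place (distance of hex_die from where it was at the start of the episode above 0.025 m).
It fails at once if the nut was moved from its place (distance of nut from where it was at the start of the episode above 0.025 m).
It also fails if it takes over 112 s, if anything falls off the work surface, if the arm or the gripper's body presses on something with over 40 N, if the wrist force passes 120 N, or if a joint passes its speed limit or range.

## Working session

There is one attempt and no reset: what is moved stays moved. The work goes in short steps, Python scripts to look and compute and a tool call to move; the robot and the scene stay as the last step left them, time stands still between calls to the robot, and variables do not carry over. Pictures are saved under pics/ and viewed, and the job is handed in when it is done.

Besides the shell and the picture viewer there is one more tool, called after "Request:" as a command line: name --argument value ..., lists and objects as JSON in quotes. play_rows: Moves the arm, as the interface text tells. Its arguments: {"type":"object","properties":{"fingers":{"type":"array"},"linear":{"type":"array"},"rot":{"type":"array"}},"required":["fingers","linear","rot"]}

```bash
ls; mkdir -p pics
python3 - <<'E'
from rig import bot,capture,get_calibration
import cv2
for n in("side","top"):
    im=capture(n); cv2.imwrite(f"pics/{n}0.png",im[:,:,::-1]); print(n,get_calibration(n))
s=bot.read_state(); print(s)
E
```

```text
pics
side {'vfov': 48.94829717483366, 'cx': 325.7490484701166, 'cy': 240.64904825569616, 'camera_from_world': array([[ 9.68533891e-01, -2.48881690e-01,  8.42142085e-05,
        -5.10363834e-01],
       [-1.79951609e-01, -7.00523159e-01, -6.90568405e-01,
         1.28151331e-01],
       [ 1.71928826e-01,  6.68823750e-01, -7.23267081e-01,
         8.28712024e-01],
       [ 0.00000000e+00,  0.00000000e+00,  0.00000000e+00,
         1.00000000e+00]])}
top {'vfov': 42.886178315928504, 'cx': 326.2950647016155, 'cy': 242.08014683494991, 'camera_from_world': array([[-0.00729089, -0.99993933, -0.00825739,  0.04012071],
       [-0.98709274,  0.00851785, -0.159923  ,  0.52208444],
       [ 0.15998363,  0.00698483, -0.98709496,  1.21757888],
       [ 0.        ,  0.        ,  0.        ,  1.        ]])}
{'time_s': 0.1, 'joint_positions': array([ 5.29125729e+01,  3.02722962e+01,  8.21506329e+01, -2.15134080e-03,
        6.76887731e+01, -1.02293376e+01]), 'qvel': array([ 0.01155768, -0.12314651, -0.26318553, -0.09639237, -0.05122024,
       -0.05037106]), 'tau': array([-8.02753311e-04, -4.40992928e+01, -1.77148747e+01,  6.33848459e-02,
        5.34937601e-02, -5.37253459e-05]), 'position': array([0.28191143, 0.55697353, 0.18317515]), 'tcp_rot': array([[-8.92134512e-01,  4.51768408e-01, -1.14794465e-03],
       [ 4.51769759e-01,  8.92133174e-01, -1.57615118e-03],
       [ 3.12064199e-04, -1.92474554e-03, -9.99998099e-01]]), 'force': array([-1.01750737,  0.1241463 ,  0.21282067]), 'moment': array([-0.0285725 ,  0.01555715, -0.01688569]), 'opening': 0.9999468667843632}
```

View pics/top0.png

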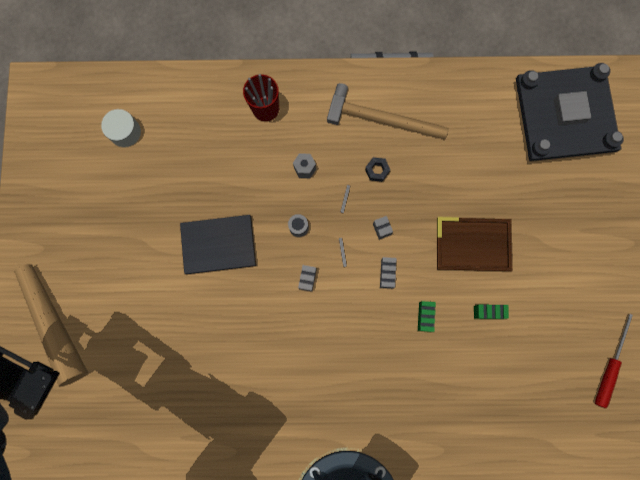

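View pics/side0.png

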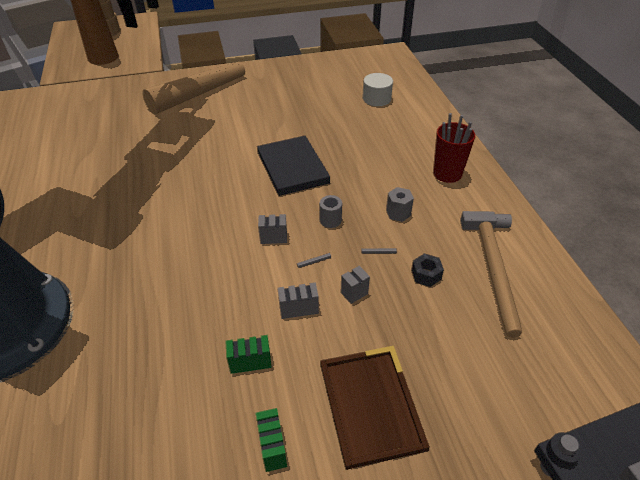

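Candidates seen in top view: grey 3-groove (388,272), grey 2-groove (308,279), grey 1-groove (384,228); green look-alikes (427,316), (491,312); the dies (305,165), (299,225), the nut (377,169). I'll check a close crop next.

Run:
```python
import cv2,numpy as np
t=cv2.imread("pics/top0.png");s=cv2.imread("pics/side0.png")
a=cv2.resize(t[200:300,280:420],None,fx=4,fy=4,interpolation=cv2.INTER_CUBIC)
cv2.imwrite("pics/c1.png",a)
b=cv2.resize(s[200:330,240:380],None,fx=4,fy=4,interpolation=cv2.INTER_CUBIC)
cv2.imwrite("pics/c2.png",b)
b=cv2.resize(t[205:285,425:525],None,fx=6,fy=6,interpolation=cv2.INTER_CUBIC)
cv2.imwrite("pics/c3.png",b)
for p in [(388,268),(388,283),(308,270),(384,222),(384,228),(340,252),(400,250),(470,240),(440,230),(475,218),(360,240)]:
    print(p,t[p[1],p[0]],cv2.cvtColor(t[p[1]:p[1]+1,p[0]:p[0]+1],cv2.COLOR_BGR2HSV)[0,0])
```

```text
(388, 268) [128 129 129] [ 30   2 129]
(388, 283) [128 130 130] [ 30   4 130]
(308, 270) [126 127 128] [ 15   4 128]
(384, 222) [119 120 121] [ 15   4 121]
(384, 228) [124 124 126] [  0   4 126]
(340, 252) [ 82 116 144] [ 16 110 144]
(400, 250) [ 83 127 161] [ 17 124 161]
(470, 240) [24 37 63] [ 10 158  63]
(440, 230) [ 74 160 172] [ 26 145 172]
(475, 218) [29 51 78] [ 13 160  78]
(360, 240) [ 82 124 157] [ 17 122 157]
```

View pics/c1.png

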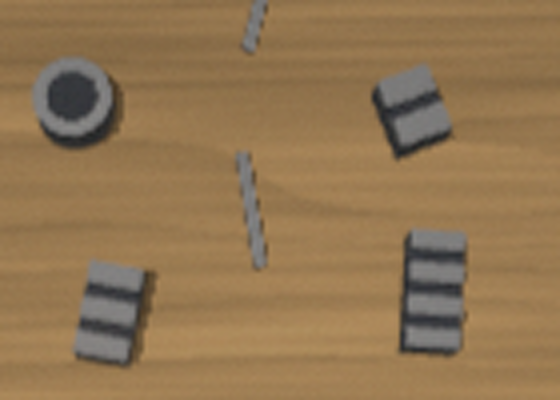

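View pics/c2.png

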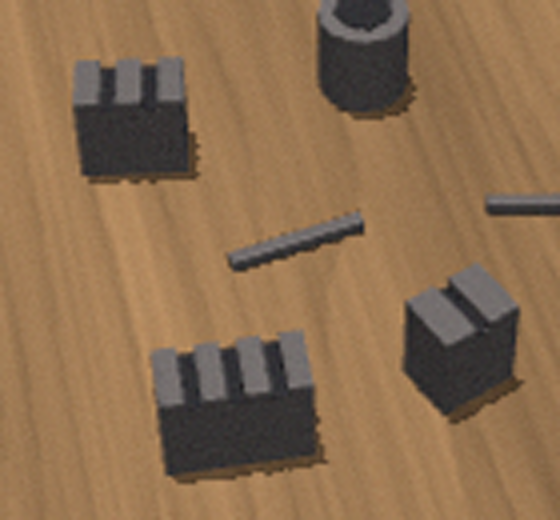

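View pics/c3.png

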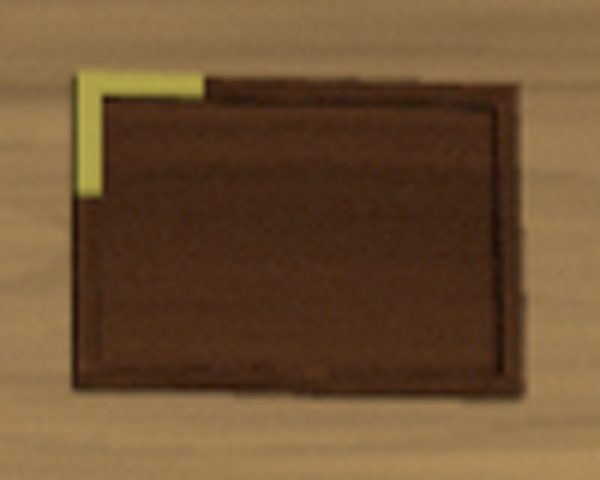

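The crop confirms it: the grey blocks with 3, 2 and 1 grooves are the targets, and the brass angle is at the tray's upper left (437,217). Next I'll measure them.

```bash
cat > h.py <<'E'
import cv2,numpy as np
from rig import get_calibration
def ray(n,uv,z):
    c=get_calibration(n);M=c["camera_from_world"];f=240/np.tan(np.radians(c["vfov"]/2))
    uv=np.atleast_2d(np.asarray(uv,float))
    d=np.c_[(uv[:,0]-c["cx"])/f,(uv[:,1]-c["cy"])/f,np.ones(len(uv))]@M[:3,:3]
    o=-M[:3,:3].T@M[:3,3]
    return (o+d*((z-o[2])/d[:,2])[:,None])[:,:2]
def topmask(im):
    h=cv2.cvtColor(im,cv2.COLOR_BGR2HSV)
    return ((h[...,1]<40)&(h[...,2]>85)).astype(np.uint8)
def block(n,im,box,z=.045):
    x0,y0,x1,y1=box; m=topmask(im)[y0:y1,x0:x1]
    v,u=np.nonzero(m); u=u+x0;v=v+y0
    P=np.vstack([ray(n,np.c_[u+a,v+b],z) for a in(-.5,.5) for b in(-.5,.5)])
    r=cv2.minAreaRect((P*1000).astype(np.float32)); b=cv2.boxPoints(r)
    e=[b[1]-b[0],b[2]-b[1]]; L=[np.linalg.norm(q) for q in e]; i=int(np.argmax(L))
    a=np.degrees(np.arctan2(e[i][1],e[i][0]))%180
    return np.round(r[0],1),np.round([L[i],L[1-i]],1),round((a+90)%180-90,1)
E
python3 - <<'E'
from h import *
t=cv2.imread("pics/top0.png");s=cv2.imread("pics/side0.png")
for k,bt,bs in(("long",(376,252,402,292),(276,280,320,304)),("mid",(295,262,320,294),(256,212,290,228)),("short",(370,214,398,242),(338,264,372,288))):
    print(k,block("top",t,bt),block("side",s,bs))
# tray: dark-brown + brass outline in top
h=cv2.cvtColor(t,cv2.COLOR_BGR2HSV)
m=((h[...,2]<100)&(h[...,1]>100)|((h[...,0]>22)&(h[...,0]<32)&(h[...,1]>120)&(h[...,2]>120))).astype(np.uint8)
m[:205]=0;m[285:]=0;m[:,:425]=0;m[:,525:]=0
c=max(cv2.findContours(m,0,2)[0],key=cv2.contourArea)
r=cv2.minAreaRect(c);print(r);b=cv2.boxPoints(r)
print(b.round(1)); print(ray("top",b,.012)*1000)
w=ray("top",c[:,0,:],.012)*1000
print(cv2.minAreaRect(w.astype(np.float32)))
# brass
for n,im in(("top",t),("side",s)):
    h=cv2.cvtColor(im,cv2.COLOR_BGR2HSV)
    m=((h[...,0]>22)&(h[...,0]<32)&(h[...,1]>100)&(h[...,2]>120)).astype(np.uint8)
    c=max(cv2.findContours(m,0,2)[0],key=cv2.contourArea)
    w=ray(n,c[:,0,:],.012)*1000;r=cv2.minAreaRect(w.astype(np.float32));print(n,r,cv2.boxPoints(r).round(1).tolist())
b=cv2.resize(s[340:470,315:435],None,fx=4.5,fy=4.5,interpolation=cv2.INTER_CUBIC)
cv2.imwrite("pics/c4.png",b)
E
```

```text
long (array([459.2, -90.2]), array([61.5, 29.7], dtype=float32), np.float32(-4.8)) (array([458.4, -91.5]), array([60.6, 29.7], dtype=float32), np.float32(-4.4))
mid (array([449.1,  76.3]), array([49.9, 30. ], dtype=float32), np.float32(-11.3)) (array([449. ,  75.6]), array([47.6, 29.3], dtype=float32), np.float32(-10.9))
short (array([554.7, -81.5]), array([38.3, 29.7], dtype=float32), np.float32(21.2)) (array([553.8, -82.8]), array([37.3, 29.6], dtype=float32), np.float32(21.1))
((474.00274658203125, 243.87783813476562), (75.13700866699219, 53.03135299682617), 1.2730300426483154)
[[435.9 269.6]
 [437.  216.5]
 [512.2 218.2]
 [511.  271.2]]
[[ 467.04510318 -192.73340641]
 [ 580.1862617  -199.29689565]
 [ 575.14966393 -358.15058652]
 [ 462.24324454 -349.38882672]]
((520.9677124023438, -275.1103515625), (155.95391845703125, 113.27091979980469), 87.92499542236328)
top ((558.5150146484375, -221.75091552734375), (43.50071716308594, 40.920196533203125), 89.48552703857422) [[537.9000244140625, -243.3000030517578], [578.7999877929688, -243.6999969482422], [579.2000122070312, -200.1999969482422], [538.2999877929688, -199.8000030517578]]
side ((368.584716796875, -252.97320556640625), (0.0, 0.0), 0.0) [[368.6000061035156, -253.0], [368.6000061035156, -253.0], [368.6000061035156, -253.0], [368.6000061035156, -253.0]]
```

View pics/c4.png

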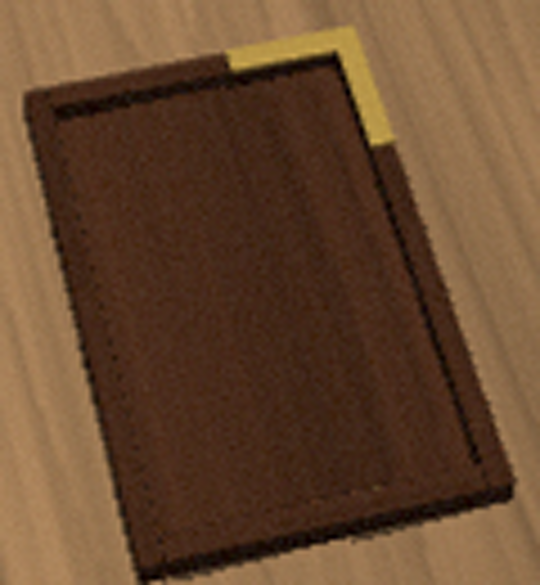

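Run:
```python
from h import *
p=np.array([[354,26],[514,482],[24,93],[338,55]],float)
p=(p+.5)/4.5-.5+[315,340]
w=ray("side",p,.012)*1000;print(w.round(1))
d=w[0]-w[1];print(np.hypot(*d),np.degrees(np.arctan2(d[1],d[0])));d=w[0]-w[2];print(np.hypot(*d),np.degrees(np.arctan2(d[1],d[0])))
t=cv2.imread("pics/top0.png")
# c3 corners (scale 6, origin 425,205)
q=np.array([[77,70],[517,86],[73,390],[524,398],[102,95]],float);q=(q+.5)/6-.5+[425,205]
w=ray("top",q,.012)*1000;print(w.round(1))
for i,j in((0,1),(0,2)):
    d=w[i]-w[j];print(np.hypot(*d),np.degrees(np.arctan2(d[1],d[0])))
```

```text
[[ 579.3 -200.5]
 [ 572.9 -355.8]
 [ 467.4 -197.7]
 [ 570.5 -209.6]]
155.43678301377676 87.63885253805225
111.94244788979167 -1.394059502395531
[[ 580.8 -200.1]
 [ 573.6 -355.1]
 [ 467.  -194.6]
 [ 462.9 -351.4]
 [ 571.7 -208.6]]
155.1347780594342 87.35536434094058
113.96375442182145 -2.781526479846896
```

```bash
cat >> h.py <<'E'
def delta(x,y,z,yaw,s=None):
    """mm target TCP, jaw-axis angle deg -> tool shift mm, rot z deg"""
    from rig import bot
    s=s or bot.read_state(); p=np.array(s["position"])*1000; R=np.array(s["tcp_rot"])
    a=np.arctan2(R[1,1],R[0,1]); Y=np.array([np.cos(a),np.sin(a),0]); Z=np.array([0,0,-1.]); X=np.cross(Y,Z)
    d=np.array([x,y,z])-p
    dy=(yaw-np.degrees(a)+90)%180-90
    print("t",round(s["time_s"],2),"pos",p.round(1),"yaw",round(np.degrees(a),2),"tilt",np.degrees(np.arccos(-R[2,2])).round(2),"F",np.round(s["force"],1),"open",round(s["opening"],3))
    print("  linear",np.round([d@X,d@Y,d@Z],1),"rotz",round(-dy,2))
E
python3 -c "
from h import *
delta(458.8,-90.8,100,-4.6)"
```

```text
t 0.1 pos [281.9 557.  183.2] yaw 63.14 tilt 0.11 F [-1.   0.1  0.2] open 1.0
  linear [-450.5 -498.    83.2] rotz 67.74
```

Request:
play_rows --fingers '[0,0,0,0,0,0,0,0,0,0,0,0,0,0,0,0,0,0,0,0]' --linear '[[-10,-11,0],[-30,-33,0],[-58,-64,0],[-86,-95,5],[-114,-126,10],[-142,-157,15],[-170,-188,20],[-198,-219,25],[-226,-250,30],[-254,-281,35],[-282,-312,40],[-310,-343,45],[-338,-374,52],[-366,-405,60],[-394,-436,67],[-420,-464,74],[-438,-484,80],[-446,-493,83],[-450,-498,83],[-450.5,-498,83]]' --rot '[[0,0,2],[0,0,5],[0,0,9],[0,0,13],[0,0,17],[0,0,21],[0,0,25],[0,0,30],[0,0,34],[0,0,38],[0,0,42],[0,0,46],[0,0,51],[0,0,55],[0,0,59],[0,0,63],[0,0,66],[0,0,67],[0,0,67.7],[0,0,67.7]]'

```text
time_s: 2.1
position: [0.4586, -0.0901, 0.1011]
tcp_rot: [[0.08, 0.997, -0.001], [0.997, -0.08, 0.0], [0.0, -0.001, -1.0]]
force: [-0.1, 0.4, -0.5]
opening: 0.999
```

```bash
python3 -c "
from h import *
delta(458.8,-90.8,14,-4.6)"
```

```text
t 2.1 pos [458.6 -90.1 101.1] yaw -4.6 tilt 0.05 F [-0.1  0.4 -0.5] open 0.999
  linear [-0.7  0.3 87.1] rotz 0.0
```

Descend and grip.

Request:
play_rows --fingers '[0,0,0,0,0,0,0,0,0,255,255,255,255,255,255,255,255,255]' --linear '[[-0.7,0.3,10],[-0.7,0.3,25],[-0.7,0.3,40],[-0.7,0.3,55],[-0.7,0.3,68],[-0.7,0.3,78],[-0.7,0.3,84],[-0.7,0.3,87],[-0.7,0.3,87],[-0.7,0.3,87],[-0.7,0.3,87],[-0.7,0.3,87],[-0.7,0.3,87],[-0.7,0.3,87],[-0.7,0.3,87],[-0.7,0.3,87],[-0.7,0.3,87],[-0.7,0.3,87]]' --rot '[[0,0,0],[0,0,0],[0,0,0],[0,0,0],[0,0,0],[0,0,0],[0,0,0],[0,0,0],[0,0,0],[0,0,0],[0,0,0],[0,0,0],[0,0,0],[0,0,0],[0,0,0],[0,0,0],[0,0,0],[0,0,0]]'

```text
time_s: 3.9
position: [0.4595, -0.091, 0.014]
tcp_rot: [[0.079, 0.997, -0.0], [0.997, -0.079, 0.0], [-0.0, -0.0, -1.0]]
force: [0.5, 0.8, -0.3]
opening: 0.267
```

```bash
python3 -c "
from h import *
delta(458.8,-90.8,70,-4.6)
from rig import capture
im=capture('top')[:,:,::-1];cv2.imwrite('pics/t1.png',im);cv2.imwrite('pics/t1c.png',cv2.resize(im[190:320,330:470],None,fx=4,fy=4))"
```

```text
t 3.9 pos [459.5 -91.   14. ] yaw -4.56 tilt 0.0 F [ 0.5  0.8 -0.3] open 0.267
  linear [  0.1  -0.7 -56. ] rotz 0.04
```

View pics/t1c.png

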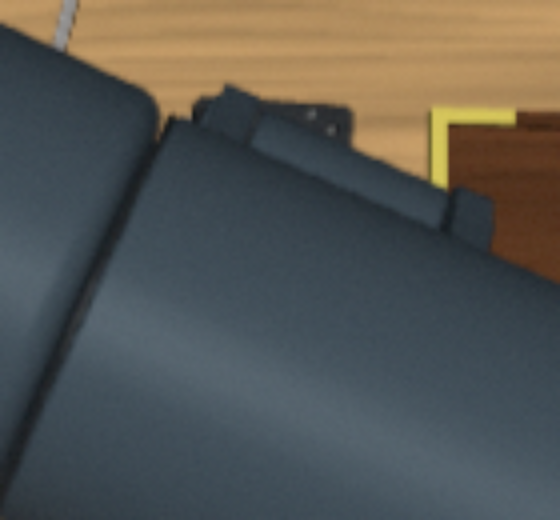

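```bash
python3 -c "
from h import *
from rig import capture,bot
im=capture('side')[:,:,::-1];cv2.imwrite('pics/s1c.png',cv2.resize(im[180:380,200:420],None,fx=3,fy=3));print(bot.read_state()['opening'])"
```

```text
0.17102382614621045
```

View pics/s1c.png

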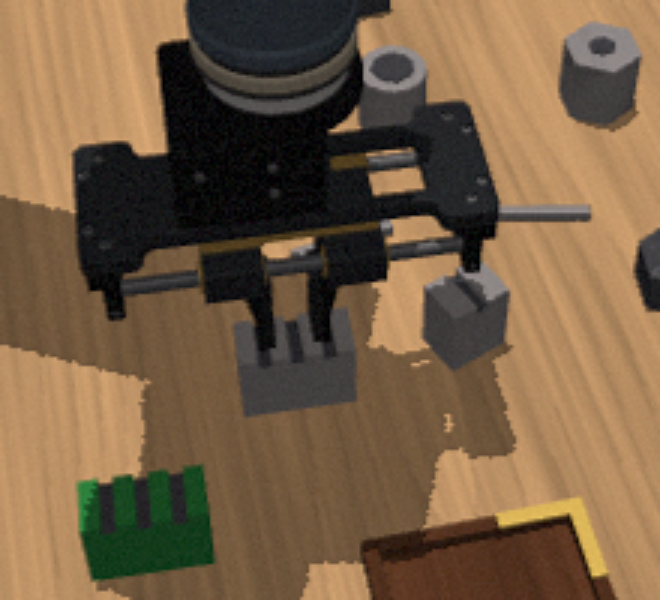

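```bash
python3 -c "
from h import *
from rig import capture,bot
s=bot.read_state()
for n in('side','top'):
  c=get_calibration(n);M=c['camera_from_world'];f=240/np.tan(np.radians(c['vfov']/2))
  for dz in (0,.019,.031,.07):
    p=np.r_[s['position']+[0,0,dz],1];q=M@p;print(n,dz,(c['cx']+f*q[0]/q[2]).round(1),(c['cy']+f*q[1]/q[2]).round(1))
im=capture('side')[:,:,::-1];cv2.imwrite('pics/s2c.png',cv2.resize(im[250:325,260:350],None,fx=8,fy=8,interpolation=cv2.INTER_CUBIC));print(bot.read_state()['opening'],bot.read_state()['force'])"
```

```text
side 0 298.8 303.4
side 0.019 298.4 296.0
side 0.031 298.1 291.2
side 0.07 297.1 275.0
top 0 387.4 273.4
top 0.019 388.2 272.4
top 0.031 388.8 271.8
top 0.07 390.6 269.6
0.12539147386084104 [-0.19498838 -0.7210247   0.39910328]
```

View pics/s2c.png

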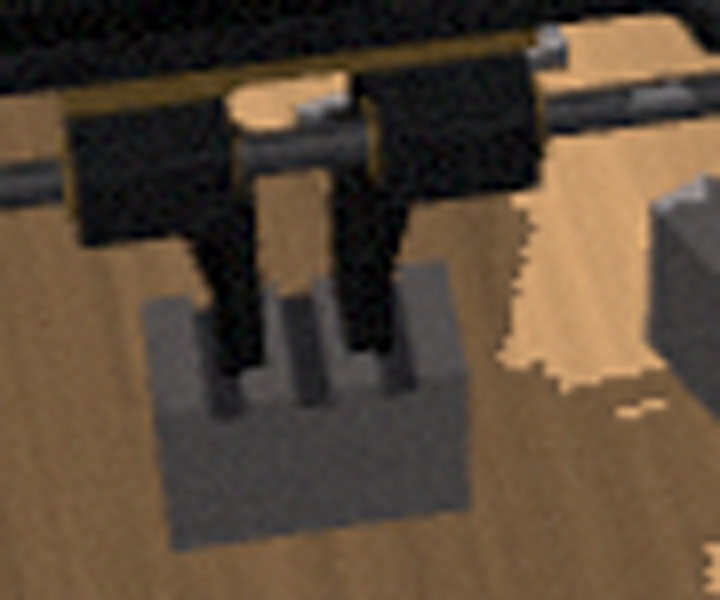

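The fingers are closing above the block and grip nothing, although the TCP reads z = 14 mm. I'll lift and triangulate the tips to find the real tool offset.

Request:
play_rows --fingers '[255,255,255,255,255,255,255,255]' --linear '[[0,0,-15],[0,0,-35],[0,0,-55],[0,0,-75],[0,0,-85],[0,0,-86],[0,0,-86],[0,0,-86]]' --rot '[[0,0,0],[0,0,0],[0,0,0],[0,0,0],[0,0,0],[0,0,0],[0,0,0],[0,0,0]]'

```text
time_s: 4.85
position: [0.4588, -0.0907, 0.0992]
tcp_rot: [[0.08, 0.997, -0.002], [0.997, -0.08, 0.001], [0.001, -0.002, -1.0]]
force: [-0.2, 0.6, 0.1]
opening: 0.003
```

```bash
python3 -c "
from h import *
from rig import capture,bot
s=bot.read_state();print(s['position'],s['opening'])
for n in('side','top'):
  c=get_calibration(n);M=c['camera_from_world'];f=240/np.tan(np.radians(c['vfov']/2))
  for dz in (0,.019,.031,.07):
    p=np.r_[s['position']+[0,0,dz],1];q=M@p;print(n,dz,(c['cx']+f*q[0]/q[2]).round(1),(c['cy']+f*q[1]/q[2]).round(1))
im=capture('side')[:,:,::-1];cv2.imwrite('pics/s3.png',im);cv2.imwrite('pics/s3c.png',cv2.resize(im[210:330,240:380],None,fx=5,fy=5,interpolation=cv2.INTER_CUBIC))"
```

```text
[ 0.45877464 -0.0906822   0.09921933] 0.0032282517156609187
side 0 296.2 268.3
side 0.019 295.7 259.7
side 0.031 295.3 254.1
side 0.07 294.1 235.0
top 0 391.2 269.0
top 0.019 392.1 267.9
top 0.031 392.8 267.1
top 0.07 394.9 264.6
```

View pics/s3c.png

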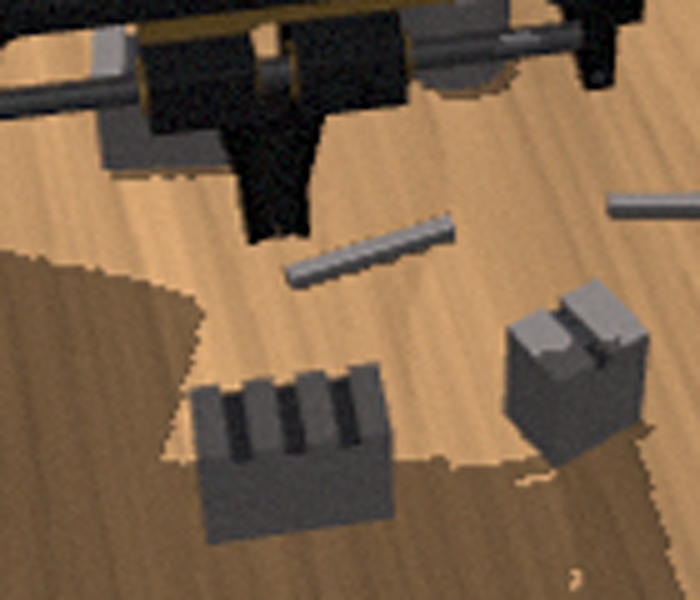

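Request:
play_rows --fingers '[255,255,255,255,255,255,255,255,255]' --linear '[[0,0,15],[0,0,35],[0,0,55],[0,0,70],[0,0,80],[0,0,83],[0,0,85],[0,0,85],[0,0,85]]' --rot '[[0,0,0],[0,0,0],[0,0,0],[0,0,0],[0,0,0],[0,0,0],[0,0,0],[0,0,0],[0,0,0]]'

```text
time_s: 5.8
position: [0.4599, -0.0911, 0.0155]
tcp_rot: [[0.079, 0.997, 0.001], [0.997, -0.079, -0.0], [-0.0, 0.001, -1.0]]
force: [0.5, -0.1, -0.7]
opening: 0.004
```

Request:
play_rows --fingers '[255,255,255,255]' --linear '[[0,0,0.5],[0,0,1],[0,0,1.5],[0,0,2]]' --rot '[[0,0,0],[0,0,0],[0,0,0],[0,0,0]]'

```text
time_s: 6.2
position: [0.4596, -0.091, 0.0132]
tcp_rot: [[0.08, 0.997, 0.0], [0.997, -0.08, -0.0], [-0.0, 0.0, -1.0]]
force: [-0.1, -0.3, 1.3]
opening: 0.009
```

Request:
play_rows --fingers '[255,255,255,255]' --linear '[[0,0,0.5],[0,0,1],[0,0,1.5],[0,0,1.5]]' --rot '[[0,0,0],[0,0,0],[0,0,0],[0,0,0]]'

```text
time_s: 6.6
position: [0.4594, -0.091, 0.0115]
tcp_rot: [[0.08, 0.997, -0.0], [0.997, -0.08, 0.0], [0.0, -0.0, -1.0]]
force: [0.2, 0.2, 0.1]
opening: 0.008
```

Request:
play_rows --fingers '[255,255,255,255]' --linear '[[0,0,0.5],[0,0,1],[0,0,1.5],[0,0,1.5]]' --rot '[[0,0,0],[0,0,0],[0,0,0],[0,0,0]]'

```text
time_s: 7.0
position: [0.4594, -0.0909, 0.01]
tcp_rot: [[0.08, 0.997, -0.0], [0.997, -0.08, 0.0], [0.0, -0.0, -1.0]]
force: [-0.1, -0.2, 0.4]
opening: 0.007
```

```bash
python3 -c "
from h import *
from rig import capture,bot
delta(458.8,-90.8,14,-4.6)
im=capture('side')[:,:,::-1];cv2.imwrite('pics/s4c.png',cv2.resize(im[230:330,260:350],None,fx=6,fy=6,interpolation=cv2.INTER_CUBIC))"
```

```text
t 7.0 pos [459.4 -90.9  10. ] yaw -4.56 tilt 0.01 F [-0.1 -0.2  0.4] open 0.007
  linear [ 0.1 -0.6 -4. ] rotz 0.04
```

View pics/s4c.png

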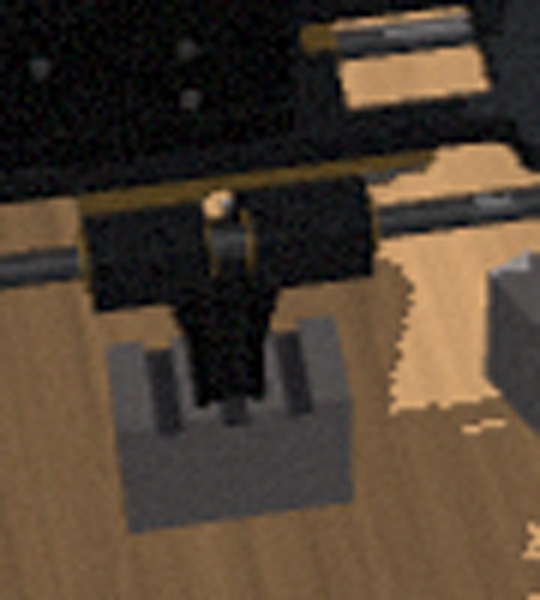

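Request:
play_rows --fingers '[255,255,255,255]' --linear '[[0,0,0.5],[0,0,1],[0,0,1.5],[0,0,1.5]]' --rot '[[0,0,0],[0,0,0],[0,0,0],[0,0,0]]'

```text
time_s: 7.45
position: [0.4594, -0.0909, 0.0085]
tcp_rot: [[0.08, 0.997, -0.0], [0.997, -0.08, 0.0], [0.0, -0.0, -1.0]]
force: [-0.2, -0.7, 0.7]
opening: 0.01
```

Request:
play_rows --fingers '[255,255,255,255]' --linear '[[0,0,0.5],[0,0,1],[0,0,1.5],[0,0,1.5]]' --rot '[[0,0,0],[0,0,0],[0,0,0],[0,0,0]]'

```text
time_s: 7.85
position: [0.4594, -0.0909, 0.007]
tcp_rot: [[0.08, 0.997, -0.0], [0.997, -0.08, 0.0], [0.0, -0.0, -1.0]]
force: [0.4, 0.8, -0.2]
opening: 0.002
```

Request:
play_rows --fingers '[255,255,255,255,255]' --linear '[[0,0,0.5],[0,0,1],[0,0,1.5],[0,0,2],[0,0,2]]' --rot '[[0,0,0],[0,0,0],[0,0,0],[0,0,0],[0,0,0]]'

```text
time_s: 8.35
position: [0.4595, -0.091, 0.0067]
tcp_rot: [[0.079, 0.997, 0.001], [0.997, -0.079, -0.001], [-0.0, 0.001, -1.0]]
force: [-3.5, 1.4, 17.8]
opening: 0.007
```

Request:
play_rows --fingers '[255,255,255,255,255]' --linear '[[0,0,0.5],[0,0,1],[0,0,1.5],[0,0,2],[0,0,2]]' --rot '[[0,0,0],[0,0,0],[0,0,0],[0,0,0],[0,0,0]]'

```text
time_s: 8.85
position: [0.4596, -0.091, 0.0065]
tcp_rot: [[0.079, 0.997, 0.002], [0.997, -0.079, -0.001], [-0.001, 0.002, -1.0]]
force: [-5.4, 1.5, 34.8]
opening: 0.004
```

```bash
python3 -c "
from h import *
from rig import capture,bot
delta(458.8,-90.8,14,-4.6)
im=capture('side')[:,:,::-1];cv2.imwrite('pics/s5c.png',cv2.resize(im[230:330,260:350],None,fx=6,fy=6,interpolation=cv2.INTER_CUBIC))"
```

```text
t 8.85 pos [459.6 -91.    6.5] yaw -4.53 tilt 0.13 F [-5.4  1.5 34.8] open 0.004
  linear [ 0.2 -0.8 -7.5] rotz 0.07
```

View pics/s5c.png

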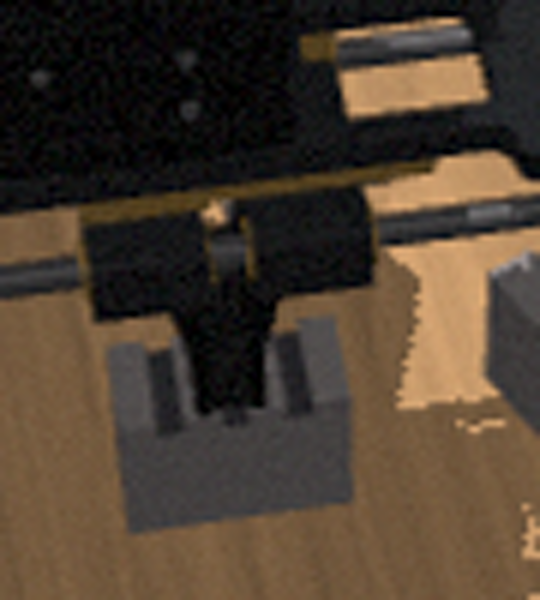

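```bash
python3 -c "
from rig import bot
s=bot.read_state();print(s['force'],s['moment'])"
```

```text
[-5.59276218  2.01756252 36.11248636] [0.20970842 1.02811184 0.0221595 ]
```

Request:
play_rows --fingers '[255,255,255,255,255,255,255,255]' --linear '[[0,0,-10],[0,0,-25],[0,0,-45],[0,0,-65],[0,0,-85],[0,0,-93],[0,0,-93],[0,0,-93]]' --rot '[[0,0,0],[0,0,0],[0,0,0],[0,0,0],[0,0,0],[0,0,0],[0,0,0],[0,0,0]]'

```text
time_s: 9.7
position: [0.4591, -0.0908, 0.0956]
tcp_rot: [[0.08, 0.997, -0.001], [0.997, -0.08, 0.0], [0.0, -0.001, -1.0]]
force: [-0.5, 0.5, -0.4]
opening: 0.005
```

```bash
python3 -c "
from h import *
from rig import capture,bot
delta(458.8,-90.8,14,-4.6)
print(bot.read_state()['moment'])
im=capture('side')[:,:,::-1];cv2.imwrite('pics/s6.png',im);cv2.imwrite('pics/s6c.png',cv2.resize(im[150:330,200:400],None,fx=3.5,fy=3.3,interpolation=cv2.INTER_CUBIC))"
```

```text
t 9.7 pos [459.1 -90.8  95.6] yaw -4.56 tilt 0.05 F [-0.5  0.5 -0.4] open 0.005
  linear [ 0.  -0.3 81.6] rotz 0.04
[-0.11113778  0.0363329  -0.03475627]
```

View pics/s6c.png

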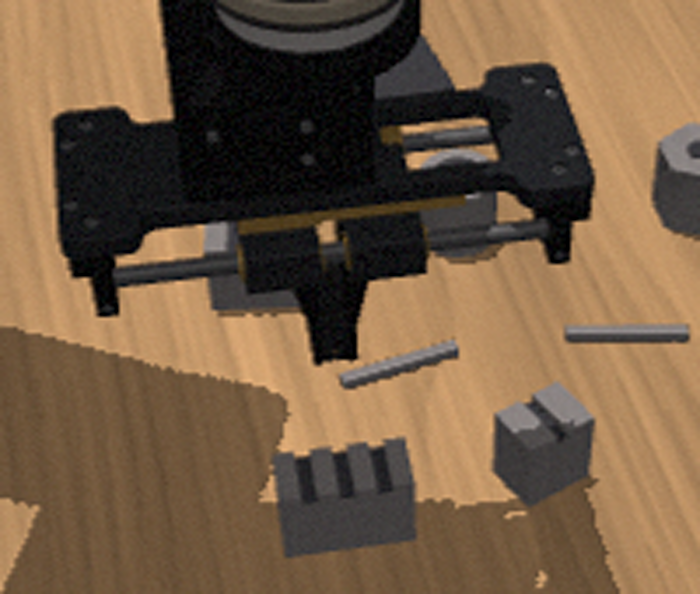

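```bash
python3 -c "
from h import *
print(ray('side',[[295.7,258.8]],.134)*1000, ray('side',[[295.7,258.8]],.095)*1000)
im=cv2.imread('pics/s6.png');
cv2.imwrite('pics/s7c.png',cv2.resize(im[220:270,260:340],None,fx=9,fy=9,interpolation=cv2.INTER_NEAREST))
from rig import capture
im=capture('top')[:,:,::-1];cv2.imwrite('pics/t7c.png',cv2.resize(im[170:330,330:480],None,fx=4,fy=3.6))
"
```

```text
[[ 456.84713713 -102.95258416]] [[462.61777828 -68.55464229]]
```

View pics/s7c.png

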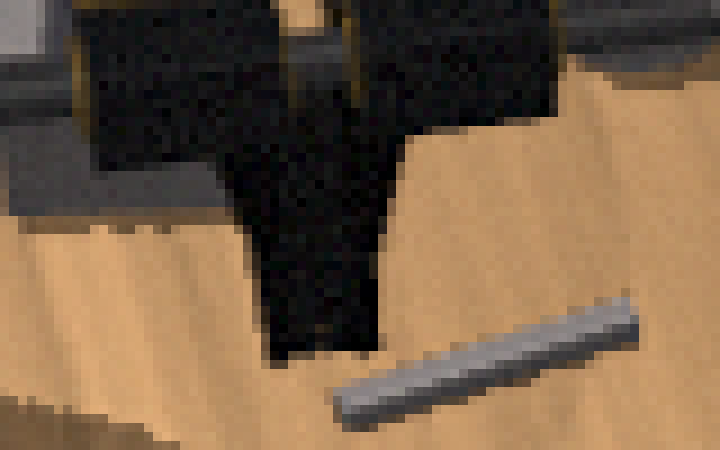

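View pics/t7c.png

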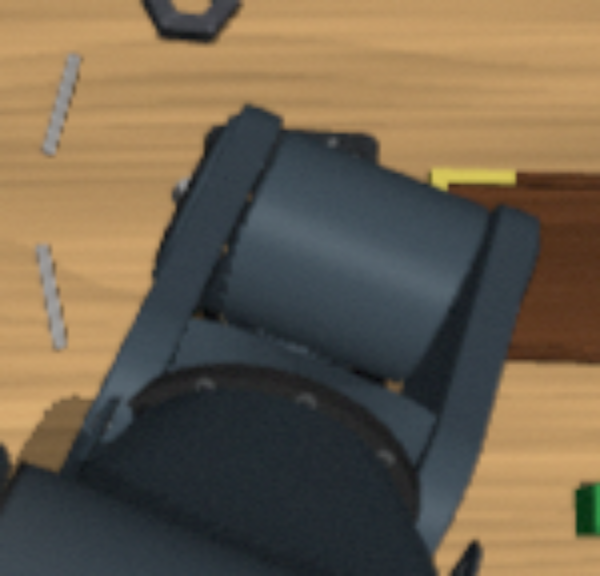

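```bash
python3 -c "
from h import *
for z in (.15,.17,.19,.2,.21): print(z,ray('side',[[359.4,229.4],[230.6,244.8]],z).round(4)*1000)
delta(458.8,-90.8,-23,-4.6)
"
```

```text
0.15 [[555.3 -84.4]
 [371.7 -68.7]]
0.17 [[ 548.6 -103.3]
 [ 371.9  -88.2]]
0.19 [[ 541.8 -122.2]
 [ 372.  -107.6]]
0.2 [[ 538.5 -131.6]
 [ 372.  -117.3]]
0.21 [[ 535.1 -141. ]
 [ 372.1 -127. ]]
t 9.8 pos [458.8 -90.7  95.1] yaw -4.56 tilt 0.12 F [ 0.  -0.2  0.2] open 0.004
  linear [-1.000e-01  0.000e+00  1.181e+02] rotz 0.04
```

Contact with the 45 mm block top came at a reading of 6.9 mm, so the tips are about 38 mm above the reported TCP z. I'll go down with that correction: a reading of about -23 puts the tips near 15 mm.

Request:
play_rows --fingers '[0,0,0,0,0,0,0,0,0,0,0,0,0,0,0,0,0,0]' --linear '[[0,0,0],[0,0,0],[0,0,0],[0,0,0],[0,0,0],[0,0,5],[0,0,10],[0,0,18],[0,0,28],[0,0,38],[0,0,48],[0,0,58],[0,0,66],[0,0,72],[0,0,76],[0,0,78],[0,0,78],[0,0,78]]' --rot '[[0,0,0],[0,0,0],[0,0,0],[0,0,0],[0,0,0],[0,0,0],[0,0,0],[0,0,0],[0,0,0],[0,0,0],[0,0,0],[0,0,0],[0,0,0],[0,0,0],[0,0,0],[0,0,0],[0,0,0],[0,0,0]]'

```text
time_s: 11.6
position: [0.4597, -0.091, 0.0183]
tcp_rot: [[0.079, 0.997, 0.0], [0.997, -0.079, -0.0], [-0.0, 0.0, -1.0]]
force: [0.4, -0.2, 1.0]
opening: 0.999
```

```bash
python3 -c "
from h import *
from rig import capture,bot
delta(458.8,-90.8,-23,-4.6)
im=capture('side')[:,:,::-1];cv2.imwrite('pics/s8c.png',cv2.resize(im[190:340,220:400],None,fx=4,fy=4,interpolation=cv2.INTER_CUBIC))"
```

```text
t 11.6 pos [459.7 -91.   18.3] yaw -4.56 tilt 0.03 F [ 0.4 -0.2  1. ] open 0.999
  linear [ 0.2 -0.9 41.3] rotz 0.04
```

View pics/s8c.png

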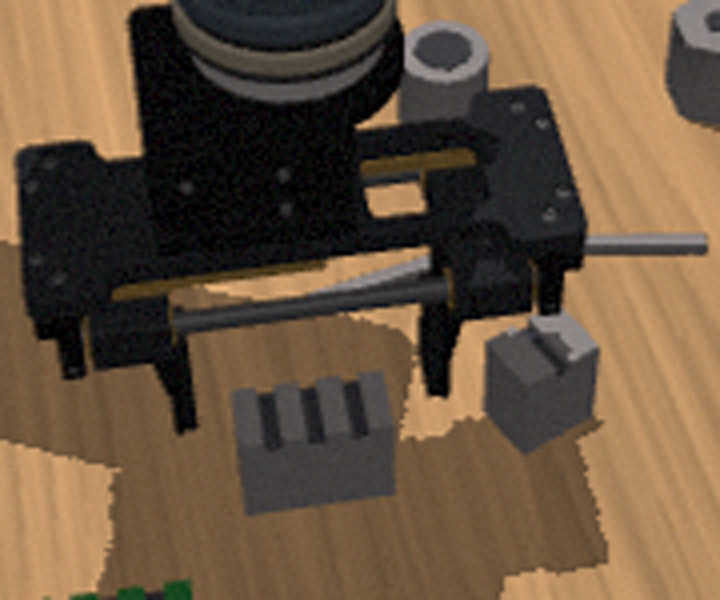

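Request:
play_rows --fingers '[0,0,0,0,0,0,0,0]' --linear '[[0,-0.5,5],[0,-0.5,12],[0,-0.5,20],[0,-0.5,28],[0,-0.5,35],[0,-0.5,39],[0,-0.5,40],[0,-0.5,40]]' --rot '[[0,0,0],[0,0,0],[0,0,0],[0,0,0],[0,0,0],[0,0,0],[0,0,0],[0,0,0]]'

```text
time_s: 12.45
position: [0.4589, -0.0909, -0.0222]
tcp_rot: [[0.08, 0.997, -0.0], [0.997, -0.08, 0.0], [0.0, -0.0, -1.0]]
force: [-0.0, -0.6, -0.3]
opening: 1.0
```

```bash
python3 -c "
from h import *
from rig import capture,bot
delta(458.8,-90.8,-23,-4.6)
im=capture('side')[:,:,::-1];cv2.imwrite('pics/s9c.png',cv2.resize(im[190:340,220:400],None,fx=4,fy=4,interpolation=cv2.INTER_CUBIC))"
```

```text
t 12.45 pos [458.9 -90.9 -22.2] yaw -4.56 tilt 0.03 F [-0.  -0.6 -0.3] open 1.0
  linear [ 0.1 -0.1  0.8] rotz 0.04
```

View pics/s9c.png

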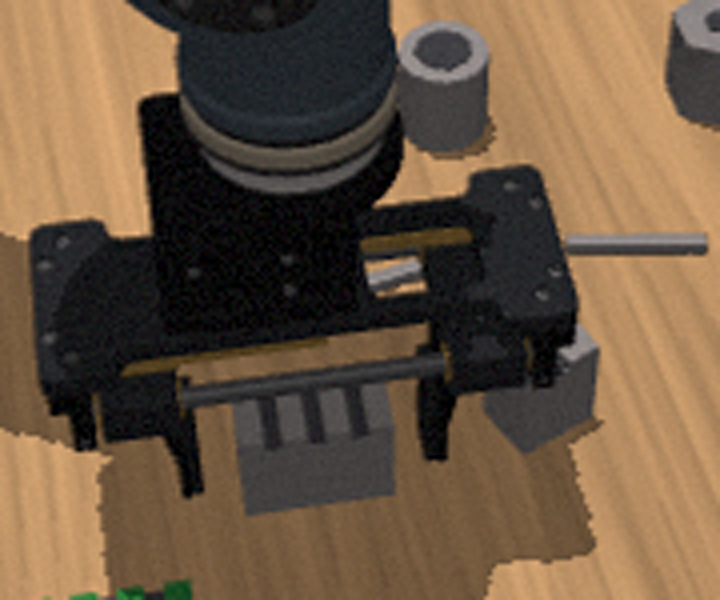

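Real depth now looks right: the tips are near the block's base at (193,495) and (435,458) in the crop. Now grip.

Request:
play_rows --fingers '[255,255,255,255,255,255,255,255,255,255]' --linear '[[0,0,0],[0,0,0],[0,0,0],[0,0,0],[0,0,0],[0,0,0],[0,0,0],[0,0,0],[0,0,0],[0,0,0]]' --rot '[[0,0,0],[0,0,0],[0,0,0],[0,0,0],[0,0,0],[0,0,0],[0,0,0],[0,0,0],[0,0,0],[0,0,0]]'

```text
time_s: 13.5
position: [0.4596, -0.0912, -0.0218]
tcp_rot: [[0.08, 0.997, 0.001], [0.997, -0.08, -0.001], [-0.0, 0.001, -1.0]]
force: [1.3, 0.3, 2.1]
opening: 0.685
```

```bash
python3 -c "
from h import *
delta(458.8,-90.8,80,-4.6)"
```

```text
t 13.5 pos [459.6 -91.2 -21.8] yaw -4.57 tilt 0.08 F [1.3 0.3 2.1] open 0.685
  linear [   0.3   -0.9 -101.8] rotz 0.03
```

Request:
play_rows --fingers '[255,255,255,255,255,255,255]' --linear '[[0,0,-6],[0,0,-18],[0,0,-32],[0,0,-46],[0,0,-56],[0,0,-62],[0,0,-62]]' --rot '[[0,0,0],[0,0,0],[0,0,0],[0,0,0],[0,0,0],[0,0,0],[0,0,0]]'

```text
time_s: 14.2
position: [0.4591, -0.091, 0.0408]
tcp_rot: [[0.079, 0.997, 0.001], [0.997, -0.079, -0.0], [-0.0, 0.001, -1.0]]
force: [0.1, 0.0, -6.0]
opening: 0.685
```

```bash
python3 -c "
from h import *
delta(534,-227.5,40,-2.2)"
```

```text
t 14.2 pos [459.1 -91.   40.8] yaw -4.56 tilt 0.06 F [ 0.1  0.  -6. ] open 0.685
  linear [-130.1   85.5    0.8] rotz -2.36
```

Request:
play_rows --fingers '[255,255,255,255,255,255,255,255,255,255,255]' --linear '[[-5,3,0],[-15,10,0],[-32,21,0],[-50,33,0],[-68,45,0],[-86,57,0],[-104,68,0],[-118,78,0],[-127,84,0],[-130,85.5,0],[-130,85.5,0]]' --rot '[[0,0,0],[0,0,-0.4],[0,0,-0.8],[0,0,-1.2],[0,0,-1.6],[0,0,-2],[0,0,-2.2],[0,0,-2.4],[0,0,-2.4],[0,0,-2.4],[0,0,-2.4]]'

```text
time_s: 15.3
position: [0.5334, -0.2274, 0.0395]
tcp_rot: [[0.038, 0.999, -0.001], [0.999, -0.038, 0.001], [0.001, -0.001, -1.0]]
force: [-0.7, -0.3, -6.3]
opening: 0.684
```

```bash
python3 -c "
from h import *
from rig import capture,bot
delta(534,-227.5,-12,-2.2)
im=capture('side')[:,:,::-1];cv2.imwrite('pics/s10.png',im);cv2.imwrite('pics/s10c.png',cv2.resize(im[270:480,250:460],None,fx=3,fy=2.8,interpolation=cv2.INTER_CUBIC))"
```

```text
t 15.3 pos [ 533.4 -227.4   39.5] yaw -2.19 tilt 0.08 F [-0.7 -0.3 -6.3] open 0.684
  linear [-0.1  0.6 51.5] rotz 0.01
```

View pics/s10c.png

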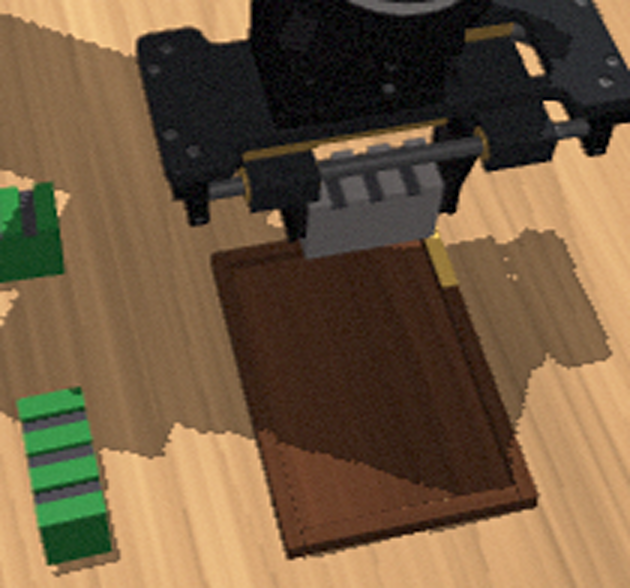

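Request:
play_rows --fingers '[255,255,255,255,255,255,255,255]' --linear '[[0,0.5,5],[0,0.5,14],[0,0.5,24],[0,0.5,34],[0,0.5,43],[0,0.5,48],[0,0.5,50],[0,0.5,50]]' --rot '[[0,0,0],[0,0,0],[0,0,0],[0,0,0],[0,0,0],[0,0,0],[0,0,0],[0,0,0]]'

```text
time_s: 16.15
position: [0.5343, -0.2273, -0.0103]
tcp_rot: [[0.038, 0.999, -0.0], [0.999, -0.038, 0.0], [0.0, -0.0, -1.0]]
force: [0.7, 0.2, -5.9]
opening: 0.689
```

```bash
python3 -c "
from h import *
from rig import capture,bot
delta(534,-227.5,-16,-2.2)
im=capture('side')[:,:,::-1];cv2.imwrite('pics/s11.png',im);cv2.imwrite('pics/s11c.png',cv2.resize(im[310:430,300:420],None,fx=5,fy=5,interpolation=cv2.INTER_CUBIC))"
```

```text
t 16.15 pos [ 534.3 -227.3  -10.3] yaw -2.16 tilt 0.02 F [ 0.7  0.2 -5.9] open 0.689
  linear [-0.2 -0.3  5.7] rotz 0.04
```

View pics/s11c.png

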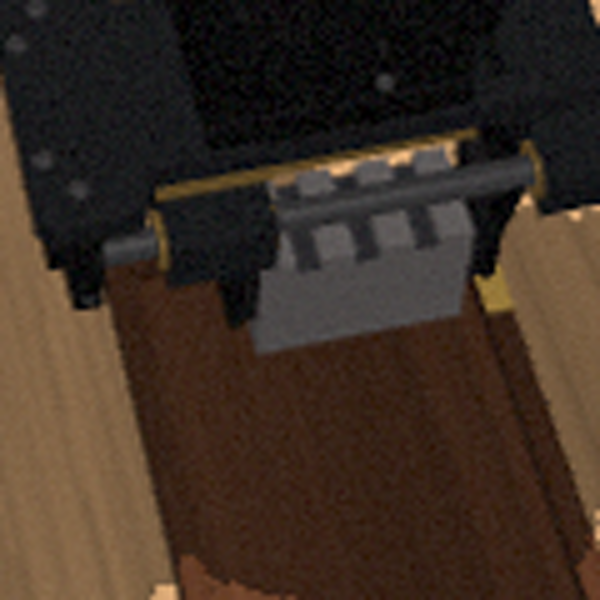

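Request:
play_rows --fingers '[255,255,255,255,255,255]' --linear '[[0,0,2],[0,0,4],[0,0,5],[0,0,6],[0,0,6.5],[0,0,6.5]]' --rot '[[0,0,0],[0,0,0],[0,0,0],[0,0,0],[0,0,0],[0,0,0]]'

```text
time_s: 16.8
position: [0.5343, -0.2273, -0.0165]
tcp_rot: [[0.038, 0.999, -0.0], [0.999, -0.038, 0.0], [0.0, -0.0, -1.0]]
force: [0.5, -0.5, -4.8]
opening: 0.685
```

Request:
play_rows --fingers '[255,255,255]' --linear '[[0,0,0.5],[0,0,1],[0,0,1]]' --rot '[[0,0,0],[0,0,0],[0,0,0]]'

```text
time_s: 17.1
position: [0.5343, -0.2273, -0.0175]
tcp_rot: [[0.038, 0.999, -0.0], [0.999, -0.038, 0.0], [0.0, -0.0, -1.0]]
force: [0.4, -0.1, -5.4]
opening: 0.685
```

Request:
play_rows --fingers '[255,255,255,255,255,255]' --linear '[[0,1,0.5],[0,2,0.5],[0,3,0.5],[0,4,0.5],[0,5,0.5],[0,5,0.5]]' --rot '[[0,0,0],[0,0,0],[0,0,0],[0,0,0],[0,0,0],[0,0,0]]'

```text
time_s: 17.7
position: [0.5394, -0.2275, -0.0177]
tcp_rot: [[0.038, 0.999, -0.0], [0.999, -0.038, 0.0], [0.0, -0.0, -1.0]]
force: [-2.7, 0.3, -0.1]
opening: 0.685
```

Request:
play_rows --fingers '[255,255,255,255]' --linear '[[0,0.7,0],[0,1.4,0],[0,2,0],[0,2,0]]' --rot '[[0,0,0],[0,0,0],[0,0,0],[0,0,0]]'

```text
time_s: 18.1
position: [0.5411, -0.2275, -0.0177]
tcp_rot: [[0.038, 0.999, -0.001], [0.999, -0.038, 0.0], [0.0, -0.001, -1.0]]
force: [-4.7, 0.1, 4.3]
opening: 0.687
```

Request:
play_rows --fingers '[255,255,255,255]' --linear '[[0,0.7,0],[0,1.4,0],[0,2,0],[0,2,0]]' --rot '[[0,0,0],[0,0,0],[0,0,0],[0,0,0]]'

```text
time_s: 18.5
position: [0.5419, -0.2275, -0.0177]
tcp_rot: [[0.037, 0.999, -0.003], [0.999, -0.037, 0.001], [0.001, -0.003, -1.0]]
force: [-7.2, -0.7, 5.4]
opening: 0.69
```

Request:
play_rows --fingers '[255,255,255,255]' --linear '[[0,0.7,0],[0,1.4,0],[0,2,0],[0,2,0]]' --rot '[[0,0,0],[0,0,0],[0,0,0],[0,0,0]]'

```text
time_s: 18.9
position: [0.5419, -0.2274, -0.0176]
tcp_rot: [[0.036, 0.999, -0.007], [0.999, -0.036, 0.001], [0.001, -0.007, -1.0]]
force: [-11.6, -1.3, 9.4]
opening: 0.688
```

Request:
play_rows --fingers '[255,255,255,255,255,255,255]' --linear '[[0,-1,-0.3],[0,-2,-0.5],[1,-2,-0.5],[2,-2,-0.5],[3,-2,-0.5],[4,-2,-0.5],[4,-2,-0.5]]' --rot '[[0,0,0],[0,0,0],[0,0,0],[0,0,0],[0,0,0],[0,0,0],[0,0,0]]'

```text
time_s: 19.6
position: [0.5421, -0.2261, -0.0176]
tcp_rot: [[0.036, 0.999, -0.002], [0.999, -0.037, -0.003], [-0.003, -0.002, -1.0]]
force: [-9.3, -7.5, 1.0]
opening: 0.684
```

Request:
play_rows --fingers '[255,255,255,255]' --linear '[[0.7,0,0],[1.4,0,0],[2,0,0],[2,0,0]]' --rot '[[0,0,0],[0,0,0],[0,0,0],[0,0,0]]'

```text
time_s: 20.0
position: [0.5422, -0.2243, -0.0176]
tcp_rot: [[0.037, 0.999, -0.002], [0.999, -0.037, -0.003], [-0.003, -0.002, -1.0]]
force: [-9.5, -7.4, 1.7]
opening: 0.684
```

Request:
play_rows --fingers '[255,255,255,255]' --linear '[[0.7,0,0],[1.4,0,0],[2,0,0],[2,0,0]]' --rot '[[0,0,0],[0,0,0],[0,0,0],[0,0,0]]'

```text
time_s: 20.4
position: [0.5422, -0.2223, -0.0176]
tcp_rot: [[0.037, 0.999, -0.002], [0.999, -0.037, -0.003], [-0.003, -0.002, -1.0]]
force: [-8.8, -8.5, 2.2]
opening: 0.688
```

Request:
play_rows --fingers '[255,255,255,255]' --linear '[[0.7,0,0],[1.4,0,0],[2,0,0],[2,0,0]]' --rot '[[0,0,0],[0,0,0],[0,0,0],[0,0,0]]'

```text
time_s: 20.8
position: [0.5423, -0.2214, -0.0176]
tcp_rot: [[0.036, 0.999, -0.002], [0.999, -0.036, -0.005], [-0.005, -0.002, -1.0]]
force: [-9.9, -9.9, 1.2]
opening: 0.686
```

Request:
play_rows --fingers '[255,255,255,255]' --linear '[[0.7,0,0],[1.4,0,0],[2,0,0],[2,0,0]]' --rot '[[0,0,0],[0,0,0],[0,0,0],[0,0,0]]'

```text
time_s: 21.2
position: [0.5423, -0.2213, -0.0175]
tcp_rot: [[0.034, 0.999, -0.002], [0.999, -0.035, -0.007], [-0.008, -0.002, -1.0]]
force: [-12.5, -16.0, 0.6]
opening: 0.683
```

Request:
play_rows --fingers '[255,255,255,255,200,150,100,50,0,0,0]' --linear '[[-1.5,-0.5,0],[-3,-1,0],[-3,-1,0],[-3,-1,0],[-3,-1,0],[-3,-1,0],[-3,-1,0],[-3,-1,0],[-3,-1,0],[-3,-1,0],[-3,-1,0]]' --rot '[[0,0,0],[0,0,0],[0,0,0],[0,0,0],[0,0,0],[0,0,0],[0,0,0],[0,0,0],[0,0,0],[0,0,0],[0,0,0]]'

```text
time_s: 22.3
position: [0.5438, -0.2187, -0.0173]
tcp_rot: [[0.038, 0.999, 0.002], [0.999, -0.038, -0.001], [-0.001, 0.002, -1.0]]
force: [0.2, -0.4, -0.2]
opening: 0.954
```

Request:
play_rows --fingers '[0,0,0,0,0,0,0,0,0]' --linear '[[0,0,-3],[0,0,-10],[0,0,-22],[0,0,-37],[0,0,-52],[0,0,-67],[0,0,-77],[0,0,-80],[0,0,-80]]' --rot '[[0,0,0],[0,0,0],[0,0,0],[0,0,0],[0,0,0],[0,0,0],[0,0,0],[0,0,0],[0,0,0]]'

```text
time_s: 23.2
position: [0.5431, -0.2189, 0.0634]
tcp_rot: [[0.038, 0.999, 0.001], [0.999, -0.038, -0.001], [-0.001, 0.001, -1.0]]
force: [0.2, -0.3, -0.4]
opening: 1.0
```

```bash
python3 -c "
from h import *
from rig import capture,bot
delta(449,76,62,-11.1)
im=capture('side')[:,:,::-1];cv2.imwrite('pics/s12.png',im);cv2.imwrite('pics/s12c.png',cv2.resize(im[300:480,240:440],None,fx=4,fy=3.3,interpolation=cv2.INTER_CUBIC))"
```

```text
t 23.2 pos [ 543.1 -218.9   63.4] yaw -2.16 tilt 0.09 F [ 0.2 -0.3 -0.4] open 1.0
  linear [ 291.1 -105.1    1.4] rotz 8.94
```

View pics/s12c.png

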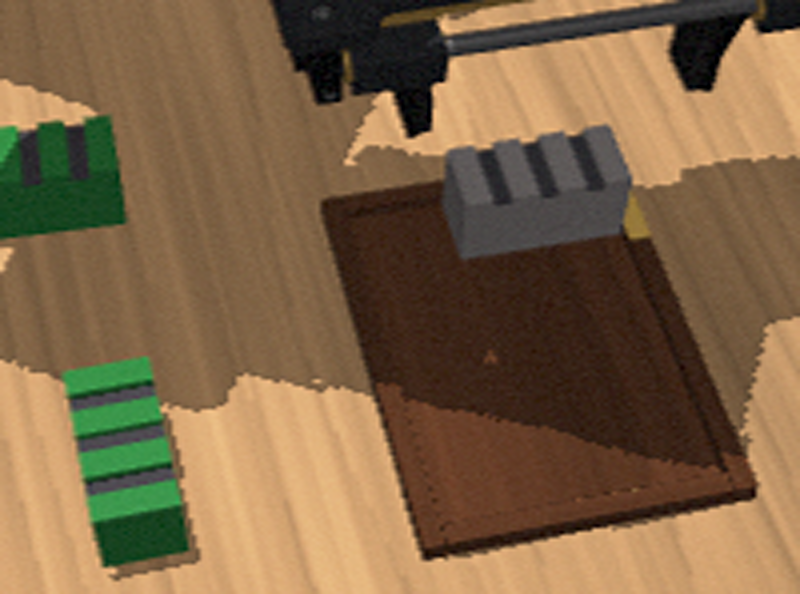

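Request:
play_rows --fingers '[0,0,0,0,0,0,0,0,0,0,0,0,0,0,0]' --linear '[[8,-3,0],[24,-9,0],[48,-17,0],[76,-27,0],[104,-38,0],[132,-48,0],[160,-58,0],[188,-68,0],[216,-78,0],[244,-88,0],[268,-97,0],[283,-102,0],[290,-105,0],[291,-105,0],[291,-105,0]]' --rot '[[0,0,0],[0,0,1],[0,0,2],[0,0,3],[0,0,4],[0,0,5],[0,0,6],[0,0,7],[0,0,8],[0,0,9],[0,0,9],[0,0,9],[0,0,9],[0,0,9],[0,0,9]]'

```text
time_s: 24.75
position: [0.449, 0.0759, 0.0624]
tcp_rot: [[0.193, 0.981, 0.0], [0.981, -0.193, -0.0], [-0.0, 0.0, -1.0]]
force: [0.0, -0.6, -0.1]
opening: 0.998
```

```bash
python3 -c "
from h import *
from rig import capture,bot
delta(449,76,-23,-11.1)
im=np.ascontiguousarray(capture('top')[:,:,::-1]);cv2.imwrite('pics/t13.png',im);cv2.imwrite('pics/t13c.png',cv2.resize(im[195:285,365:525],None,fx=5,fy=5,interpolation=cv2.INTER_CUBIC))
s=np.ascontiguousarray(capture('side')[:,:,::-1]);cv2.imwrite('pics/s13.png',s);cv2.imwrite('pics/s13c.png',cv2.resize(s[150:270,210:370],None,fx=5,fy=5,interpolation=cv2.INTER_CUBIC))
print(block('top',im,(430,200,515,285),.049))
print(block('top',im,(370,214,398,242)))"
```

```text
t 24.75 pos [449.   75.9  62.4] yaw -11.15 tilt 0.01 F [ 0.  -0.6 -0.1] open 0.998
  linear [ 0.1  0.  85.4] rotz -0.05
(array([ 540.2, -220.6]), array([60.6, 29.6], dtype=float32), np.float32(-0.1))
(array([554.5, -81.4]), array([38.6, 30.4], dtype=float32), np.float32(20.4))
```

View pics/t13c.png

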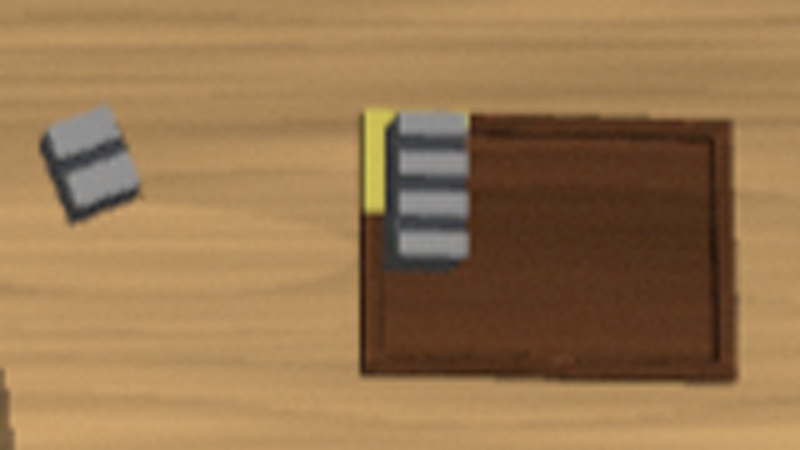

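View pics/s13c.png

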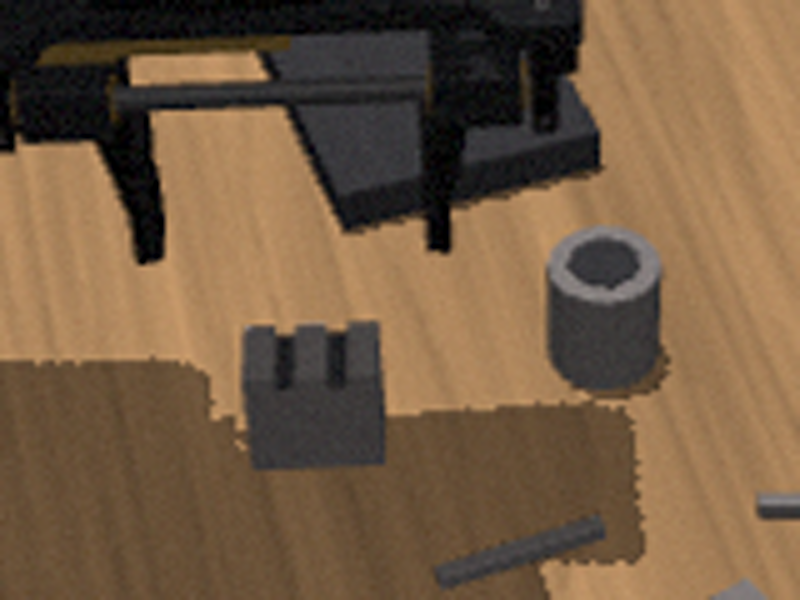

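The long block sits in the corner, measured at (540.2,-220.6) against the expected (541.2,-220.8). Now I'll pick the middle one.

Request:
play_rows --fingers '[0,0,0,0,0,0,0,0,0,0,255,255,255,255,255,255,255,255,255,255]' --linear '[[0,0,6],[0,0,18],[0,0,32],[0,0,46],[0,0,60],[0,0,72],[0,0,80],[0,0,84],[0,0,84.5],[0,0,84.5],[0,0,84.5],[0,0,84.5],[0,0,84.5],[0,0,84.5],[0,0,84.5],[0,0,84.5],[0,0,84.5],[0,0,84.5],[0,0,84.5],[0,0,84.5]]' --rot '[[0,0,0],[0,0,0],[0,0,0],[0,0,0],[0,0,0],[0,0,0],[0,0,0],[0,0,0],[0,0,0],[0,0,0],[0,0,0],[0,0,0],[0,0,0],[0,0,0],[0,0,0],[0,0,0],[0,0,0],[0,0,0],[0,0,0],[0,0,0]]'

```text
time_s: 26.85
position: [0.4494, 0.0761, -0.0219]
tcp_rot: [[0.194, 0.981, 0.001], [0.981, -0.194, -0.0], [0.0, 0.001, -1.0]]
force: [0.7, 0.0, 0.8]
opening: 0.546
```

```bash
python3 -c "
from h import *
delta(449,76,42,-11.1)"
```

```text
t 26.85 pos [449.4  76.1 -21.9] yaw -11.16 tilt 0.07 F [0.7 0.  0.8] open 0.546
  linear [ -0.1  -0.4 -63.9] rotz -0.06
```

Request:
play_rows --fingers '[255,255,255,255,255,255,255,255]' --linear '[[0,0,-6],[0,0,-18],[0,0,-34],[0,0,-50],[0,0,-64],[0,0,-72],[0,0,-74],[0,0,-74]]' --rot '[[0,0,0],[0,0,0],[0,0,0],[0,0,0],[0,0,0],[0,0,0],[0,0,0],[0,0,0]]'

```text
time_s: 27.65
position: [0.4482, 0.0762, 0.052]
tcp_rot: [[0.193, 0.981, -0.001], [0.981, -0.193, 0.0], [-0.0, -0.001, -1.0]]
force: [-0.5, -0.9, -3.1]
opening: 0.547
```

```bash
python3 -c "
from h import *
delta(539.7,-256.3,52,-2.2)"
```

```text
t 27.65 pos [448.2  76.2  52. ] yaw -11.16 tilt 0.05 F [-0.5 -0.9 -3.1] open 0.547
  linear [-308.5  154.1   -0. ] rotz -8.96
```

Request:
play_rows --fingers '[255,255,255,255,255,255,255,255,255,255,255,255,255,255,255,255,255,255]' --linear '[[-6,3,0],[-18,9,0],[-36,18,0],[-58,29,0],[-82,41,0],[-106,53,0],[-130,65,0],[-154,77,0],[-178,89,0],[-202,101,0],[-226,113,0],[-250,125,0],[-272,136,0],[-290,145,0],[-302,151,0],[-308,154,0],[-308.5,154,0],[-308.5,154,0]]' --rot '[[0,0,0],[0,0,-0.5],[0,0,-1],[0,0,-2],[0,0,-3],[0,0,-4],[0,0,-5],[0,0,-6],[0,0,-7],[0,0,-8],[0,0,-8.5],[0,0,-9],[0,0,-9],[0,0,-9],[0,0,-9],[0,0,-9],[0,0,-9],[0,0,-9]]'

```text
time_s: 29.45
position: [0.5393, -0.2552, 0.0516]
tcp_rot: [[0.037, 0.999, -0.002], [0.999, -0.037, 0.002], [0.001, -0.002, -1.0]]
force: [0.7, 0.6, -3.8]
opening: 0.553
```

```bash
python3 -c "
from h import *
delta(539.7,-256.3,-10,-2.2)"
```

```text
t 29.45 pos [ 539.3 -255.2   51.6] yaw -2.15 tilt 0.13 F [ 0.7  0.6 -3.8] open 0.553
  linear [-1.1  0.5 61.6] rotz 0.05
```

Request:
play_rows --fingers '[255,255,255,255,255,255,255,255,255]' --linear '[[-1,0.3,5],[-1,0.3,14],[-1,0.3,26],[-1,0.3,38],[-1,0.3,49],[-1,0.3,57],[-1,0.3,61],[-1,0.3,62],[-1,0.3,62]]' --rot '[[0,0,0],[0,0,0],[0,0,0],[0,0,0],[0,0,0],[0,0,0],[0,0,0],[0,0,0],[0,0,0]]'

```text
time_s: 30.35
position: [0.5405, -0.2575, -0.01]
tcp_rot: [[0.038, 0.999, 0.0], [0.999, -0.038, -0.0], [-0.0, 0.0, -1.0]]
force: [-0.4, 0.9, -3.7]
opening: 0.548
```

```bash
python3 -c "
from h import *
from rig import capture,bot
delta(539.7,-256.3,-17,-2.2)
im=capture('side')[:,:,::-1];cv2.imwrite('pics/s14.png',im);cv2.imwrite('pics/s14c.png',cv2.resize(im[310:430,300:420],None,fx=5,fy=5,interpolation=cv2.INTER_CUBIC))"
```

```text
t 30.35 pos [ 540.5 -257.5  -10. ] yaw -2.16 tilt 0.01 F [-0.4  0.9 -3.7] open 0.548
  linear [ 1.2 -0.9  7. ] rotz 0.04
```

View pics/s14c.png

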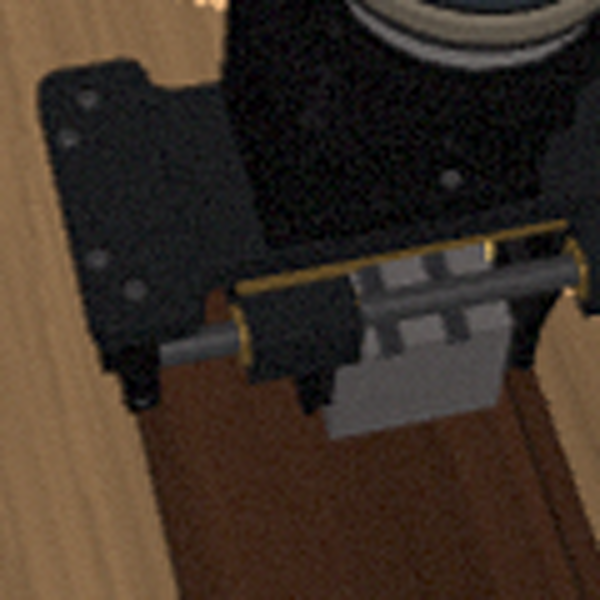

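Request:
play_rows --fingers '[255,255,255,255,255,255,255,255,255,255,255]' --linear '[[0,0,2],[0,0,4],[0,0,6],[0,0,7],[0,0,7.5],[0,1,7.5],[0,2,7.5],[0,3,7.5],[0,4,7.5],[0,5,7.5],[0,5,7.5]]' --rot '[[0,0,0],[0,0,0],[0,0,0],[0,0,0],[0,0,0],[0,0,0],[0,0,0],[0,0,0],[0,0,0],[0,0,0],[0,0,0]]'

```text
time_s: 31.5
position: [0.5457, -0.2576, -0.0174]
tcp_rot: [[0.038, 0.999, 0.0], [0.999, -0.038, -0.0], [-0.0, 0.0, -1.0]]
force: [-1.1, 0.1, -3.8]
opening: 0.548
```

Request:
play_rows --fingers '[255,255,255,255]' --linear '[[0,0.7,0],[0,1.4,0],[0,2,0],[0,2,0]]' --rot '[[0,0,0],[0,0,0],[0,0,0],[0,0,0]]'

```text
time_s: 31.9
position: [0.5469, -0.2575, -0.0175]
tcp_rot: [[0.037, 0.999, -0.001], [0.999, -0.037, 0.0], [0.0, -0.001, -1.0]]
force: [-2.2, -1.0, -2.1]
opening: 0.548
```

Request:
play_rows --fingers '[255,255,255,255]' --linear '[[0,0.7,0],[0,1.4,0],[0,2,0],[0,2,0]]' --rot '[[0,0,0],[0,0,0],[0,0,0],[0,0,0]]'

```text
time_s: 32.3
position: [0.5469, -0.2573, -0.0177]
tcp_rot: [[0.037, 0.999, -0.005], [0.999, -0.037, 0.001], [0.001, -0.005, -1.0]]
force: [-5.7, -0.8, -0.7]
opening: 0.55
```

Request:
play_rows --fingers '[255,255,255,255,255,255,255,255]' --linear '[[0,-1,0],[1,-1,0],[2,-1,0],[3,-1,0],[4,-1,0],[5,-1,0],[6,-1,0],[6,-1,0]]' --rot '[[0,0,0],[0,0,0],[0,0,0],[0,0,0],[0,0,0],[0,0,0],[0,0,0],[0,0,0]]'

```text
time_s: 33.1
position: [0.5471, -0.252, -0.0177]
tcp_rot: [[0.037, 0.999, -0.003], [0.999, -0.037, -0.0], [-0.0, -0.003, -1.0]]
force: [-5.7, -3.1, -2.8]
opening: 0.553
```

Request:
play_rows --fingers '[255,255,255,255]' --linear '[[0.7,0,0],[1.4,0,0],[2,0,0],[2,0,0]]' --rot '[[0,0,0],[0,0,0],[0,0,0],[0,0,0]]'

```text
time_s: 33.5
position: [0.5472, -0.2501, -0.0177]
tcp_rot: [[0.037, 0.999, -0.003], [0.999, -0.037, -0.0], [-0.0, -0.003, -1.0]]
force: [-5.4, -2.9, -3.4]
opening: 0.548
```

Request:
play_rows --fingers '[255,255,255,255]' --linear '[[0.7,0,0],[1.4,0,0],[2,0,0],[2,0,0]]' --rot '[[0,0,0],[0,0,0],[0,0,0],[0,0,0]]'

```text
time_s: 33.9
position: [0.5472, -0.2498, -0.0177]
tcp_rot: [[0.036, 0.999, -0.003], [0.999, -0.036, -0.003], [-0.003, -0.003, -1.0]]
force: [-7.5, -7.0, -4.4]
opening: 0.548
```

Request:
play_rows --fingers '[255,255,255,255,200,150,100,50,0,0,0,0]' --linear '[[-0.8,-0.5,0.3],[-1.5,-1,0.6],[-1.5,-1,0.6],[-1.5,-1,0.6],[-1.5,-1,0.6],[-1.5,-1,0.6],[-1.5,-1,0.6],[-1.5,-1,0.6],[-1.5,-1,0.6],[-1.5,-1,0.6],[-1.5,-1,0.6],[-1.5,-1,0.6]]' --rot '[[0,0,0],[0,0,0],[0,0,0],[0,0,0],[0,0,0],[0,0,0],[0,0,0],[0,0,0],[0,0,0],[0,0,0],[0,0,0],[0,0,0]]'

```text
time_s: 35.1
position: [0.548, -0.2491, -0.018]
tcp_rot: [[0.038, 0.999, 0.001], [0.999, -0.038, -0.0], [-0.0, 0.001, -1.0]]
force: [-0.4, 1.0, 0.2]
opening: 0.955
```

Request:
play_rows --fingers '[0,0,0,0,0,0,0,0,0]' --linear '[[0,0,-3],[0,0,-10],[0,0,-22],[0,0,-37],[0,0,-52],[0,0,-67],[0,0,-77],[0,0,-80],[0,0,-80]]' --rot '[[0,0,0],[0,0,0],[0,0,0],[0,0,0],[0,0,0],[0,0,0],[0,0,0],[0,0,0],[0,0,0]]'

```text
time_s: 36.0
position: [0.548, -0.2493, 0.0627]
tcp_rot: [[0.038, 0.999, 0.001], [0.999, -0.038, -0.001], [-0.001, 0.001, -1.0]]
force: [-0.5, 0.0, -0.4]
opening: 0.996
```

```bash
python3 -c "
from h import *
delta(554.2,-82.1,62,21)"
```

```text
t 36.0 pos [ 548.  -249.3   62.7] yaw -2.15 tilt 0.07 F [-0.5  0.  -0.4] open 0.996
  linear [ 1.673e+02 -1.000e-01  7.000e-01] rotz -23.15
```

Request:
play_rows --fingers '[0,0,0,0,0,0,0,0,0,0,0]' --linear '[[6,0,0],[18,0,0],[38,0,0],[62,0,0],[88,0,0],[114,0,0],[138,0,0],[156,0,0],[166,0,0],[167,0,0],[167,0,0]]' --rot '[[0,0,-1],[0,0,-3],[0,0,-6],[0,0,-9],[0,0,-12],[0,0,-16],[0,0,-19],[0,0,-22],[0,0,-23],[0,0,-23.2],[0,0,-23.2]]'

```text
time_s: 37.1
position: [0.554, -0.0819, 0.0618]
tcp_rot: [[-0.36, 0.933, -0.0], [0.933, 0.36, -0.0], [-0.0, -0.0, -1.0]]
force: [-0.9, 0.4, -0.5]
opening: 1.001
```

```bash
python3 -c "
from h import *
from rig import capture,bot
delta(554.2,-82.1,-23,21)
s=np.ascontiguousarray(capture('side')[:,:,::-1]);cv2.imwrite('pics/s15.png',s);cv2.imwrite('pics/s15c.png',cv2.resize(s[200:450,250:450],None,fx=3,fy=2.4,interpolation=cv2.INTER_CUBIC))"
```

```text
t 37.1 pos [554.  -81.9  61.8] yaw 21.1 tilt 0.02 F [-0.9  0.4 -0.5] open 1.001
  linear [-0.2  0.1 84.8] rotz 0.1
```

View pics/s15c.png

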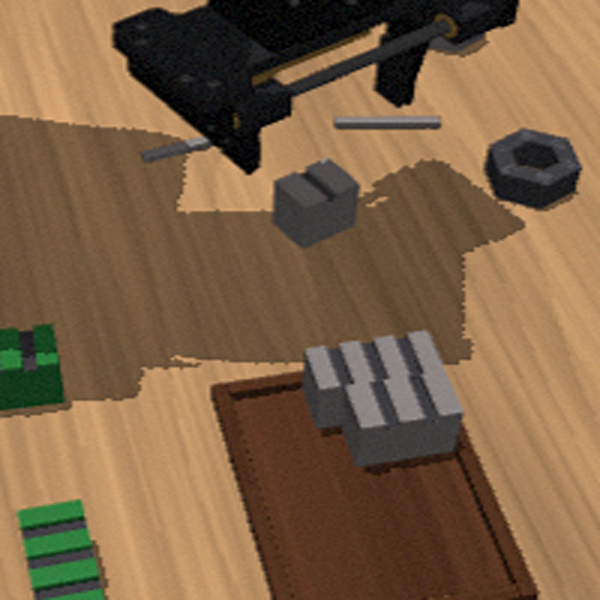

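The middle block is packed against the long one. Now I'll pick the short one.

Request:
play_rows --fingers '[0,0,0,0,0,0,0,0,0,0,255,255,255,255,255,255,255,255,255,255]' --linear '[[0,0,6],[0,0,18],[0,0,32],[0,0,46],[0,0,60],[0,0,72],[0,0,80],[0,0,84],[0,0,84],[0,0,84],[0,0,84],[0,0,84],[0,0,84],[0,0,84],[0,0,84],[0,0,84],[0,0,84],[0,0,84],[0,0,84],[0,0,84]]' --rot '[[0,0,0],[0,0,0],[0,0,0],[0,0,0],[0,0,0],[0,0,0],[0,0,0],[0,0,0],[0,0,0],[0,0,0],[0,0,0],[0,0,0],[0,0,0],[0,0,0],[0,0,0],[0,0,0],[0,0,0],[0,0,0],[0,0,0],[0,0,0]]'

```text
time_s: 39.15
position: [0.5545, -0.0823, -0.022]
tcp_rot: [[-0.359, 0.933, 0.001], [0.933, 0.359, -0.0], [-0.001, 0.001, -1.0]]
force: [0.8, 0.7, -0.2]
opening: 0.414
```

Request:
play_rows --fingers '[255,255,255,255,255,255,255,255]' --linear '[[0,0,-6],[0,0,-18],[0,0,-34],[0,0,-50],[0,0,-64],[0,0,-72],[0,0,-74],[0,0,-74]]' --rot '[[0,0,0],[0,0,0],[0,0,0],[0,0,0],[0,0,0],[0,0,0],[0,0,0],[0,0,0]]'

```text
time_s: 39.95
position: [0.5539, -0.0823, 0.0522]
tcp_rot: [[-0.359, 0.933, 0.0], [0.933, 0.359, -0.0], [-0.0, 0.0, -1.0]]
force: [0.8, 0.5, -3.9]
opening: 0.412
```

```bash
python3 -c "
from h import *
# corner reading (572.6,-208.5); short contact centre: corner-18x-70y
a=np.radians(-2.2);X=np.array([np.cos(a),np.sin(a)]);Y=np.array([-X[1],X[0]])
c=np.array([572.6,-208.5])-18*X-70*Y;print(c)
g=c-6*X-8*Y
delta(g[0],g[1],52,-2.2);print(g)"
```

```text
[ 551.92612087 -277.75742359]
t 39.95 pos [553.9 -82.3  52.2] yaw 21.04 tilt 0.01 F [ 0.8  0.5 -3.9] open 0.412
  linear [-186.7  -80.7    0.2] rotz 23.24
[ 545.6234409  -285.52120006]
```

Request:
play_rows --fingers '[255,255,255,255,255,255,255,255,255,255,255,255,255,255]' --linear '[[-5,-2,0],[-16,-7,0],[-32,-14,0],[-52,-22,0],[-72,-31,0],[-92,-40,0],[-112,-48,0],[-132,-57,0],[-152,-66,0],[-169,-73,0],[-180,-78,0],[-186,-80.5,0],[-187,-80.7,0],[-187,-80.7,0]]' --rot '[[0,0,0],[0,0,2],[0,0,4],[0,0,6],[0,0,9],[0,0,11],[0,0,14],[0,0,16],[0,0,19],[0,0,21],[0,0,22.5],[0,0,23.2],[0,0,23.2],[0,0,23.2]]'

```text
time_s: 41.35
position: [0.5456, -0.2851, 0.0518]
tcp_rot: [[0.037, 0.999, -0.001], [0.999, -0.037, 0.001], [0.001, -0.001, -1.0]]
force: [-0.4, 0.2, -2.8]
opening: 0.409
```

Request:
play_rows --fingers '[255,255,255,255,255,255,255,255,255]' --linear '[[0,0,5],[0,0,14],[0,0,26],[0,0,38],[0,0,49],[0,0,57],[0,0,61],[0,0,62],[0,0,62]]' --rot '[[0,0,0],[0,0,0],[0,0,0],[0,0,0],[0,0,0],[0,0,0],[0,0,0],[0,0,0],[0,0,0]]'

```text
time_s: 42.25
position: [0.546, -0.286, -0.01]
tcp_rot: [[0.038, 0.999, 0.0], [0.999, -0.038, -0.0], [-0.0, 0.0, -1.0]]
force: [-0.4, 0.1, -3.9]
opening: 0.413
```

```bash
python3 -c "
from h import *
from rig import capture,bot
delta(545.6,-285.5,-17,-2.2)
im=capture('side')[:,:,::-1];cv2.imwrite('pics/s16.png',im);cv2.imwrite('pics/s16c.png',cv2.resize(im[310:430,300:420],None,fx=5,fy=5,interpolation=cv2.INTER_CUBIC))"
```

```text
t 42.25 pos [ 546. -286.  -10.] yaw -2.16 tilt 0.02 F [-0.4  0.1 -3.9] open 0.413
  linear [ 0.4 -0.4  7. ] rotz 0.04
```

View pics/s16c.png

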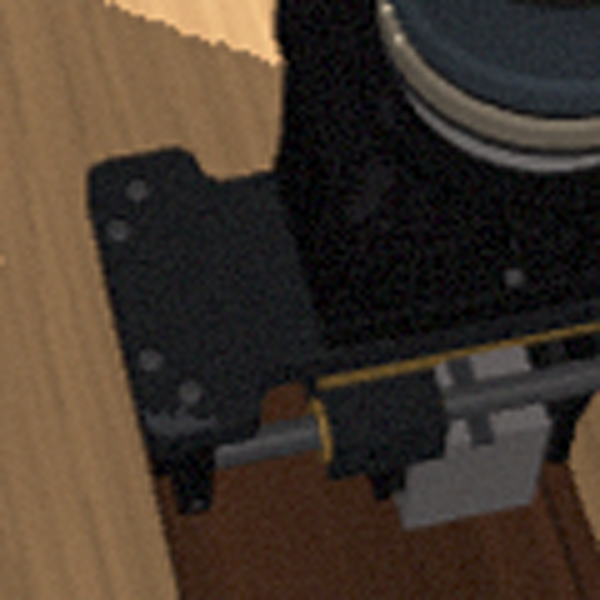

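Request:
play_rows --fingers '[255,255,255,255,255,255,255,255,255,255]' --linear '[[0,0,2],[0,0,4],[0,0,6],[0,0,7],[0,0,7.5],[0,1,7.5],[0,2,7.5],[0,3,7.5],[0,4,7.5],[0,4,7.5]]' --rot '[[0,0,0],[0,0,0],[0,0,0],[0,0,0],[0,0,0],[0,0,0],[0,0,0],[0,0,0],[0,0,0],[0,0,0]]'

```text
time_s: 43.3
position: [0.5501, -0.286, -0.0175]
tcp_rot: [[0.038, 0.999, 0.0], [0.999, -0.038, -0.0], [-0.0, 0.0, -1.0]]
force: [-0.5, 0.4, -2.9]
opening: 0.409
```

Request:
play_rows --fingers '[255,255,255,255]' --linear '[[0,0.7,0],[0,1.4,0],[0,2,0],[0,2,0]]' --rot '[[0,0,0],[0,0,0],[0,0,0],[0,0,0]]'

```text
time_s: 43.7
position: [0.5519, -0.286, -0.0176]
tcp_rot: [[0.038, 0.999, -0.0], [0.999, -0.038, -0.0], [-0.0, -0.0, -1.0]]
force: [-0.0, 0.1, -3.6]
opening: 0.408
```

Request:
play_rows --fingers '[255,255,255,255]' --linear '[[0,0.7,0],[0,1.4,0],[0,2,0],[0,2,0]]' --rot '[[0,0,0],[0,0,0],[0,0,0],[0,0,0]]'

```text
time_s: 44.1
position: [0.5518, -0.2857, -0.0178]
tcp_rot: [[0.037, 0.999, -0.004], [0.999, -0.037, 0.001], [0.001, -0.004, -1.0]]
force: [-4.3, -0.3, -1.8]
opening: 0.41
```

Contact with the long rim is at x = 551.8, as predicted. Now sideways.

Request:
play_rows --fingers '[255,255,255,255,255,255,255,255]' --linear '[[0,-1,0],[1,-1,0],[2,-1,0],[3,-1,0],[4,-1,0],[5,-1,0],[6,-1,0],[6,-1,0]]' --rot '[[0,0,0],[0,0,0],[0,0,0],[0,0,0],[0,0,0],[0,0,0],[0,0,0],[0,0,0]]'

```text
time_s: 44.9
position: [0.5521, -0.2801, -0.0178]
tcp_rot: [[0.037, 0.999, -0.002], [0.999, -0.037, 0.0], [0.0, -0.002, -1.0]]
force: [-4.8, -2.3, -2.8]
opening: 0.409
```

Request:
play_rows --fingers '[255,255,255,255]' --linear '[[0.7,0,0],[1.4,0,0],[2,0,0],[2,0,0]]' --rot '[[0,0,0],[0,0,0],[0,0,0],[0,0,0]]'

```text
time_s: 45.3
position: [0.5522, -0.2781, -0.0178]
tcp_rot: [[0.037, 0.999, -0.002], [0.999, -0.037, 0.0], [-0.0, -0.002, -1.0]]
force: [-4.7, -2.5, -2.4]
opening: 0.413
```

Request:
play_rows --fingers '[255,255,255,255]' --linear '[[0.7,0,0],[1.4,0,0],[2,0,0],[2,0,0]]' --rot '[[0,0,0],[0,0,0],[0,0,0],[0,0,0]]'

```text
time_s: 45.7
position: [0.5522, -0.2767, -0.0178]
tcp_rot: [[0.037, 0.999, -0.002], [0.999, -0.037, -0.001], [-0.001, -0.002, -1.0]]
force: [-4.9, -2.9, -3.4]
opening: 0.41
```

Request:
play_rows --fingers '[255,255,255,255]' --linear '[[0.7,0,0],[1.4,0,0],[1.5,0,0],[1.5,0,0]]' --rot '[[0,0,0],[0,0,0],[0,0,0],[0,0,0]]'

```text
time_s: 46.1
position: [0.5523, -0.2767, -0.0178]
tcp_rot: [[0.036, 0.999, -0.002], [0.999, -0.036, -0.003], [-0.003, -0.001, -1.0]]
force: [-6.3, -6.5, -4.3]
opening: 0.413
```

Contact at y = -276.7. Relax, release and withdraw.

Request:
play_rows --fingers '[255,255,255,255,200,150,100,50,0,0,0,0]' --linear '[[-0.8,-0.5,0.3],[-1.7,-1,0.6],[-1.7,-1,0.6],[-1.7,-1,0.6],[-1.7,-1,0.6],[-1.7,-1,0.6],[-1.7,-1,0.6],[-1.7,-1,0.6],[-1.7,-1,0.6],[-1.7,-1,0.6],[-1.7,-1,0.6],[-1.7,-1,0.6]]' --rot '[[0,0,0],[0,0,0],[0,0,0],[0,0,0],[0,0,0],[0,0,0],[0,0,0],[0,0,0],[0,0,0],[0,0,0],[0,0,0],[0,0,0]]'

```text
time_s: 47.3
position: [0.5524, -0.2762, -0.0181]
tcp_rot: [[0.038, 0.999, 0.0], [0.999, -0.038, -0.0], [-0.0, 0.0, -1.0]]
force: [-0.1, -0.4, 0.7]
opening: 0.871
```

Request:
play_rows --fingers '[0,0,0,0,0,0,0,0,0,0,0,0,0,0,0,0,0,0]' --linear '[[0,0,-3],[0,0,-10],[0,0,-22],[0,0,-37],[0,0,-52],[0,0,-67],[0,0,-82],[0,0,-95],[10,0,-100],[35,0,-100],[70,-10,-100],[110,-20,-100],[150,-35,-100],[190,-50,-100],[230,-60,-100],[270,-70,-100],[280,-70,-100],[280,-70,-100]]' --rot '[[0,0,0],[0,0,0],[0,0,0],[0,0,0],[0,0,0],[0,0,0],[0,0,0],[0,0,0],[0,0,0],[0,0,0],[0,0,0],[0,0,0],[0,0,0],[0,0,0],[0,0,0],[0,0,0],[0,0,0],[0,0,0]]'

```text
time_s: 49.1
position: [0.4922, 0.0081, 0.0819]
tcp_rot: [[0.034, 0.999, -0.001], [0.999, -0.034, 0.0], [0.0, -0.001, -1.0]]
force: [0.0, -0.7, 0.6]
opening: 1.003
```

```bash
python3 -c "
from h import *
from rig import capture,bot
delta(545.6,-285.5,-17,-2.2)
t=np.ascontiguousarray(capture('top')[:,:,::-1]);cv2.imwrite('pics/t20.png',t)
s=np.ascontiguousarray(capture('side')[:,:,::-1]);cv2.imwrite('pics/s20.png',s)
cv2.imwrite('pics/t20c.png',cv2.resize(t[140:285,285:525],None,fx=3.3,fy=3.3,interpolation=cv2.INTER_CUBIC))
cv2.imwrite('pics/s20c.png',cv2.resize(s[310:470,310:440],None,fx=3.7,fy=3.7,interpolation=cv2.INTER_CUBIC))
m=topmask(t);v,u=np.nonzero(m[200:285,430:515]);P=ray('top',np.c_[u+430,v+200],.049)*1000
print(P.min(0),P.max(0))
t0=cv2.imread('pics/top0.png');s0=cv2.imread('pics/side0.png')
for b in((285,145,325,190),(285,208,315,245),(360,152,395,185)):
  x0,y0,x1,y1=b;print(cv2.absdiff(t,t0)[y0:y1,x0:x1].max(2).mean().round(2), (cv2.absdiff(t,t0)[y0:y1,x0:x1].max(2)>40).sum())
"
```

```text
t 49.1 pos [492.2   8.1  81.9] yaw -1.95 tilt 0.03 F [ 0.  -0.7  0.6] open 1.003
  linear [-291.6   63.4   98.9] rotz 0.25
[ 510.85790981 -291.11804381] [ 569.44434424 -204.8751304 ]
36.2 243
57.92 521
29.97 66
```

View pics/t20c.png

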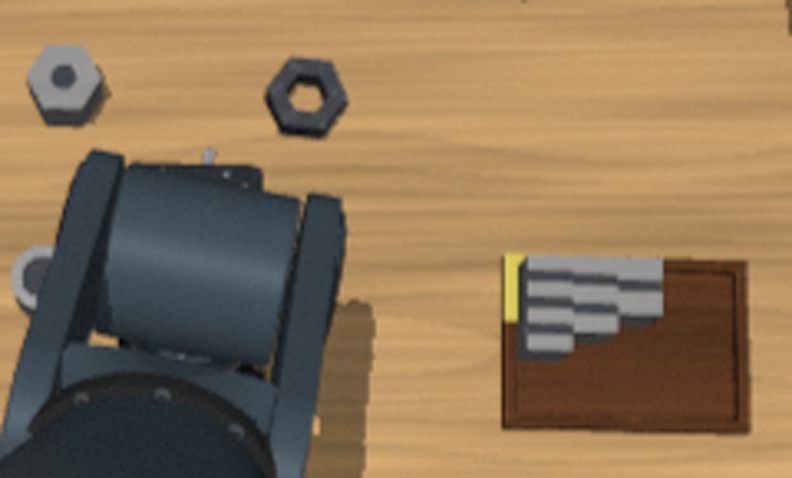

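View pics/s20c.png

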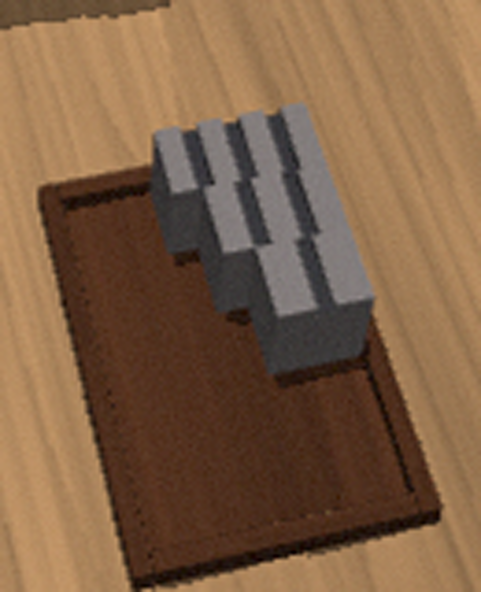

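The three blocks stand packed and flush along the far rim: the tops span y -205 to -291, with the far edge at x ≈ 569. The hex die, the nut and the visible part of the round die are where they were. The arm is clear, so I'm handing in.

```bash
python3 -c "
from rig import bot
print(bot.hand_in())"
```

```text
the job is handed in; nothing more can be done
None
```

The three grooved steel blocks are packed in the tray from the brass-marked corner in the order long, middle, short. I handed the job in at about 49 s, with no verdict reported. I gripped each block by its ends, lowered it about 7 mm clear of its neighbours, and slid it against the long rim and then sideways until the force showed contact.

- **First grasp:** it closed on air above the longest block, because the real fingertips sit about 38 mm above the reported TCP height. I found this by touching the block's top with the fingers shut, pressing with about 36 N, and used the correction from then on.
- **Placement:** contact came within about 1 mm of the predicted position for all three blocks. The last pictures show them upright, square and flush, with their tops spanning about 86 mm in y against an expected 84 mm. In the top view, after it was placed, the longest block measured about 1 mm from its expected position.
- **Bystanders:** in the last top view the hex die and nut look unmoved. The arm half hid the round die; the part I could see was in place. My before-and-after image comparison of these three was spoiled by the arm and its shadow, so this rests on looking at the pictures.

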